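# Make up two set-up kits at the machinist's bench

### The job

Make up two set-up kits. In the rectangular tray: slide the bottom plate (the one that sticks out) from the front of the magazine, lay it flat in the tray, and stand the V-block upright on the middle of it, groove up. In the round dish: the T-slot nut (wide foot down) and the long hexagonal nut (on end), both standing upright on its floor. Leave the flanged nut where it is, keep the other two plates in the magazine, and let go of everything.

Things in the scene. Friction and masses are not known exactly. Their poses are not given: they have to be found in the camera images.
- plate_c (a point): Centre of the bottom plate in the magazine: aluminium, 84 long (x) x 40 wide (y) x 10 thick (z up), 90 g. Its underside is 20 mm above the table; its front end (x = -42) sticks 31 mm out of the magazine over free air. Grip that end across the 40 mm width and pull along its -x: some 55 mm frees it, against a few newtons; the plates above then drop.
- plate_top_c (a point): Centre of the uppermost of the three equal plates (84 x 40 x 10 mm) in the magazine, seen from above between the walls, at first 45 mm above the table. It is to stay in the magazine and ends 10 mm lower when one plate has been taken.
- magazine: Fixed green stack magazine on a dark steel foot plate, open at the top, 94 (x) x 50 (y) mm, its walls up to 56 mm above the table; foot plate 60 x 84 mm, 6 mm thick. Origin: under its middle, on the table. Its front faces its -x (more or less towards the robot); the front wall has a slot, 20 to 33 mm above the table, that lets only the bottom plate pass.
- vblock_c (a point): Centre of the bright steel V-block: 44 long (x, along the groove) x 40 wide (y) x 34 high (z up), with a V groove 28 mm wide and 14 mm deep along its top. Plain flat sides all round; centre is half-way up, 17 mm above its underside. About 0.25 to 0.45 kg. Grip it across its 40 mm width (y).
- tnut_c (a point): Centre of the dark steel T-slot nut: foot 36 x 36 mm, 12 high, and on it a neck 36 (x) x 18 (y) mm, 14 high, with a dark round hole on top; 26 mm high in all; centre 13 mm above its underside. It stands foot down; z up. Its two x faces are flush over the whole height and 36 mm apart. About 0.17 kg.
- longnut_c (a point): Centre of the long hexagonal nut: bright steel, 30 mm across flats, 50 mm high, standing on end, a dark round hole on top; centre 25 mm above its underside. Its x axis points square to one pair of flats; z up. 0.11 to 0.23 kg.
- flangenut_c (a point): Centre of the flanged nut, which is not wanted: bright steel hexagon 30 mm across flats on a round flange 50 mm in diameter, 22 mm high in all; centre 11 mm above its underside. Leave it where it stands.
- tray: Fixed rectangular grey sheet-metal tray, outside 158 (x) x 118 (y) x 16 high, walls 4 mm, floor 4 mm thick (inside 150 x 110 mm, 12 deep). Origin: under its middle, on the table.
- dish: Fixed round bright steel dish, outside diameter 144 mm, 14 high, wall 4 mm, floor 4 mm thick (inside diameter 136 mm, 10 deep). Origin: under its middle, on the table.
Things that resemble listed ones, but are neither listed nor needed, are in the scene too. There is more than one size of the magazine; the one meant has the size given above.

How it is judged:
By the outcome, as a careful person would: the job done as asked, in the order asked, and still so for the second after the job is handed in, with the robot touching nothing.
It also fails if it takes over 120 s, if anything falls off the work surface, if the arm or the gripper's body presses on something with over 40 N, if the wrist force passes 120 N, or if a joint passes its speed limit or range.

### The arm

A 7-joint arm with a two-finger parallel gripper is mounted at the origin on the work surface. World frame = base frame: x ahead of the robot, y to its left, z up, the work surface at z = 0. Lengths are in m, angles in rad, forces in N, time in s.
With the tool pointing down it reaches from about 0.425 to 0.825 m from the base axis. Payload 3.6 kg.
Tool frame: the origin (TCP) lies on the centre line of the jaws, within the pads' length; the fingertips stand 14 mm ahead of it and the grasp point (between the pads) lies 5 mm behind it; z points along the fingers, y is the direction in which the jaws open and shut (so a half turn about z gives the same grasp; the last joint's range is limited). The gripper opens to 85 mm and grips with 20 to 120 N. Pads are 22 mm wide; open, the fingers measure 114 mm over their backs; the gripper's body (76 mm by 85 mm) begins 54 mm behind the grasp point. The pads swing forward as they close: fully open they stand 13 mm farther back than shut.
Start: joints at [1.242, 0.615, -0.013, 1.423, 0.008, 1.103, -0.04], TCP at [0.194, -0.62, 0.245] pointing down, gripper open.
Joint ranges: [-3.12, 3.12], [-0.3, 2.06], [-1.34, 1.32], [0.26, 2.42], [-1.36, 4.5], [0.01, 1.98], [-2.84, 2.84]. Speed limits (rad/s): [2.79, 2.79, 3.14, 3.14, 3.14, 3.14, 3.14].

### API

Orientations are given as a rotation vector (axis times angle).
In Python, from workcell import ctrl gives the robot as it stands.
- The arm moves only by the tool send_rows, never from a script. Its argument "deltas" is one flat list of numbers, 7 for each row, row after row: the shift along the tool's x, y, z in mm, then the turn, a rotation vector about the tool's x, y, z in degrees, then the closure, from 0 (fully open) to 1 (shut). In form: [tx, ty, tz, rx, ry, rz, fingers, tx, ty, tz, rx, ry, rz, fingers, ...]. A call has 1 to 20 rows; each row is the pose to reach, as a shift and turn from the pose commanded when the call began, along the tool's axes at that moment; what a row does not reach only later rows make up. A row lasts 1/8 s, in which the tool goes at most 62.5 mm and 10.7 degrees, less where a joint would pass 70% of its speed; a pose out of reach is approached as far as the arm can. A call with a gripper value outside its range is refused whole. The fingers move at their own pace and stop on an object; "newtons" is the grip in N (left out, the last holds). Time passes only in rows, so rows that repeat a pose let the fingers close. It gives the time, the measured TCP pose, the force and the opening at its end, in the units of the state.
- ctrl.get_state(): the state, without advancing time (a new reading comes with each control period).
- ctrl.camera(name): name is "side" or "top" or "wrist"; returns (picture, depth): 480x640x3 uint8, blue, green, red; 480x640 float32, m along the optical axis (not along the pixel's ray), 0 where there is no reading.
- ctrl.camera_info(name): a dict with "vfov" (degrees; the focal length in pixels is half the picture's height over the tangent of half this angle, whatever the lens; pixels are square), "cx", "cy" (the principal point, pixels), "extrinsics" (4x4, takes a point from world to camera coordinates); the wrist camera has in their place "mount" (4x4, takes a point from camera to tool coordinates, whose origin is the TCP and whose axes are the flange's). Camera axes: x right, y down, z forward; pixel columns grow to the right and rows downward; lengths in m; the calibration is good to about 2 mm. The wrist camera is an equidistant fisheye: a pixel r from the principal point sees the ray r / f radians off the axis. A picture is of the moment at which its call begins: read the wrist's pose just before it. camera_info takes no time and is no camera call.
- ctrl.close_job(): hands the job in, once; it reports no verdict.
The state is a dict: "time_s": time; "joints": joint angles; "joint_vel": joint speeds; "tau": joint torques, N m; "tool_pos": TCP position; "orientation": TCP orientation; "force": force on the tool from outside, world axes, zero at the start; "torque": the same for the moment, N m; "finger_gap": finger opening in m.
Only numpy, scipy, OpenCV 4.12 (cv2) and the standard library are available. Lean on these libraries where they do the work, as an engineer would, in place of code of your own. Each camera call takes 0.05 s, during which the arm holds its last target.

## Working session

There is one attempt and no reset: what is moved stays moved. The work goes in short steps, Python scripts to look and compute and a tool call to move; the robot and the scene stay as the last step left them, time stands still between calls to the robot, and variables do not carry over. Pictures are saved under pics/ and viewed, and the job is handed in when it is done.

Besides the shell and the picture viewer there is one more tool, called as name(argument=value, ...) on one line, values as JSON. send_rows: Moves the arm, as the interface text tells. Its arguments: {"type":"object","properties":{"deltas":{"type":"array","items":{"type":"number"}},"newtons":{"type":"number"}},"required":["deltas"]}

```bash
ls; mkdir -p pics; python3 - <<'E'
from workcell import ctrl
import cv2, numpy as np
s=ctrl.get_state(); print(s)
for n in ("top","side","wrist"):
    im,d=ctrl.camera(n); cv2.imwrite(f"pics/{n}0.png",im); np.save(f"pics/{n}0.npy",d)
    print(n,ctrl.camera_info(n), (d>0).mean())
E
```

```text
pics
{'time_s': 0.0, 'joints': array([ 1.2414687 ,  0.61595465, -0.01262247,  1.42494019,  0.00810208,
        1.10339308, -0.04040736]), 'joint_vel': array([-5.03400997e-04, -1.53373495e-04, -2.24019892e-03, -1.03362687e-03,
        9.90136617e-04, -1.12984971e-03, -8.39778719e-05]), 'tau': array([-1.83971465e-04, -4.69217920e+01,  2.59239748e-01, -1.71037120e+01,
        1.00191822e-02,  9.51608294e-03,  2.19997332e-05]), 'tool_pos': array([ 0.19363221, -0.6197077 ,  0.24410141]), 'orientation': array([-3.10305457e+00, -4.73572936e-01,  6.85041742e-04]), 'force': array([-0.84740235,  0.04055067,  0.02349585]), 'torque': array([-0.02894418,  0.00395705,  0.08697377]), 'finger_gap': 0.08539780101957606}
top {'vfov': 57.827559005253036, 'cx': 311.9943870203567, 'cy': 239.5209332779238, 'extrinsics': array([[ 0.02195242, -0.99975784,  0.00153065,  0.0435324 ],
       [-0.98254062, -0.02185724, -0.18475984,  0.47323403],
       [ 0.18474855,  0.002552  , -0.98278251,  0.97543952],
       [ 0.        ,  0.        ,  0.        ,  1.        ]])} 0.99603515625
side {'vfov': 50.2903610673238
[... 183 characters left out ...]
8389466e-01, -7.26582687e-01,
         6.78712217e-02],
       [ 1.15003412e-01, -7.17423608e-01, -6.87079022e-01,
         1.27969229e+00],
       [ 0.00000000e+00,  0.00000000e+00,  0.00000000e+00,
         1.00000000e+00]])} 0.9961751302083334
wrist {'vfov': 65.70646984690485, 'cx': 327.2987674784103, 'cy': 236.4731909005917, 'mount': array([[ 7.43555894e-04, -9.58648089e-01, -2.84593198e-01,
         7.35086995e-02],
       [ 9.99998758e-01,  1.10828198e-03, -1.12053778e-03,
        -5.76429128e-04],
       [ 1.38961092e-03, -2.84592012e-01,  9.58647722e-01,
        -1.27913868e-01],
       [ 0.00000000e+00,  0.00000000e+00,  0.00000000e+00,
         1.00000000e+00]])} 0.9917610677083334
```

View pics/top0.png

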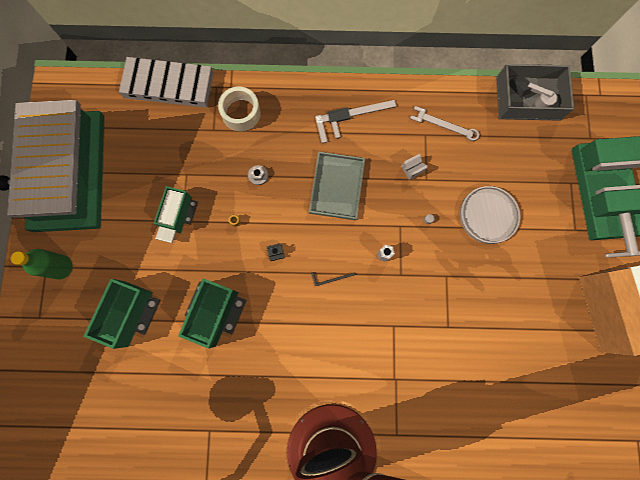

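View pics/side0.png

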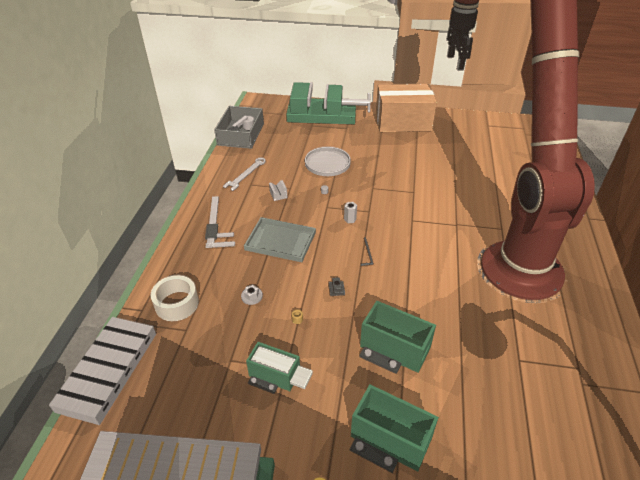

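View pics/wrist0.png

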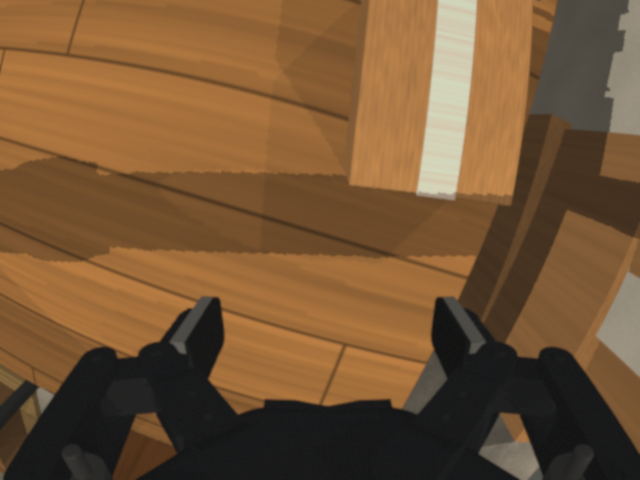

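```bash
cat > h.py <<'E'
from workcell import ctrl
import cv2, numpy as np
from scipy.spatial.transform import Rotation as R
def tool_T(s=None):
    s=s or ctrl.get_state()
    T=np.eye(4); T[:3,:3]=R.from_rotvec(s['orientation']).as_matrix(); T[:3,3]=s['tool_pos']; return T
def cam(name,T=None):
    i=ctrl.camera_info(name); f=240/np.tan(np.radians(i['vfov'])/2)
    if name=='wrist': M=(T if T is not None else tool_T())@i['mount']
    else: M=np.linalg.inv(i['extrinsics'])
    return f,i['cx'],i['cy'],M,name
def rays(c,px):
    f,cx,cy,M,n=c; p=np.atleast_2d(np.array(px,float))-[cx,cy]
    if n=='wrist':
        r=np.linalg.norm(p,axis=1,keepdims=True)+1e-9; th=r/f
        d=np.hstack([p/r*np.sin(th),np.cos(th)])
    else: d=np.hstack([p/f,np.ones((len(p),1))])
    return M[:3,3],d@M[:3,:3].T
def onplane(c,px,z):
    o,d=rays(c,px); return o+d*((z-o[2])/d[:,2])[:,None]
def depthpts(c,px,dep):  # px Nx2 int
    px=np.atleast_2d(px).astype(int); o,d=rays(c,px)
    fwd=c[3][:3,2]; z=dep[px[:,1],px[:,0]]
    return o+d*(z/(d@fwd))[:,None]
def project(c,P):
    f,cx,cy,M,n=c; q=(np.atleast_2d(P)-M[:3,3])@M[:3,:3]
    if n=='wrist':
        rr=np.linalg.norm(q[:,:2],axis=1); th=np.arctan2(rr,q[:,2]); return q[:,:2]/rr[:,None]*(f*th)[:,None]+[cx,cy]
    return q[:,:2]/q[:,2:]*f+[cx,cy]
E
python3 - <<'E'
from h import *
im=cv2.imread('pics/top0.png'); d=np.load('pics/top0.npy'); c=cam('top')
for n,p,z in [('mag',(177,208),.045),('plate end',(166,236),.03),('vb',(415,167),.034),('tn',(277,252),.026),('ln',(387,252),.05),('fl',(258,174),.022),('cyl',(430,218),.02),('brass',(234,220),.02),('tray',(337,185),.004),('dish',(491,214),.004)]:
    print(n,onplane(c,p,z).round(3),depthpts(c,p,d).round(3))
a=cv2.resize(im[140:280,140:300],None,fx=2.5*2,fy=5,interpolation=cv2.INTER_CUBIC); cv2.imwrite('pics/c1.png',cv2.resize(a,None,fx=.8,fy=.8))
a=cv2.resize(im[140:280,300:460],None,fx=4,fy=4,interpolation=cv2.INTER_CUBIC); cv2.imwrite('pics/c2.png',a)
E
```

```text
mag [[0.541 0.376 0.045]] [[0.539 0.374 0.051]]
plate end [[0.476 0.402 0.03 ]] [[0.476 0.402 0.03 ]]
vb [[ 0.66  -0.194  0.034]] [[ 0.664 -0.196  0.024]]
tn [[0.444 0.136 0.026]] [[0.443 0.136 0.03 ]]
ln [[ 0.445 -0.121  0.05 ]] [[ 0.445 -0.12   0.055]]
fl [[0.638 0.191 0.022]] [[0.639 0.191 0.02 ]]
cyl [[ 0.536 -0.231  0.02 ]] [[ 0.537 -0.232  0.017]]
brass [[0.521 0.244 0.02 ]] [[0.525 0.247 0.002]]
tray [[ 0.62  -0.005  0.004]] [[ 0.619 -0.005  0.006]]
dish [[ 0.554 -0.386  0.004]] [[ 0.554 -0.386  0.004]]
```

View pics/c1.png

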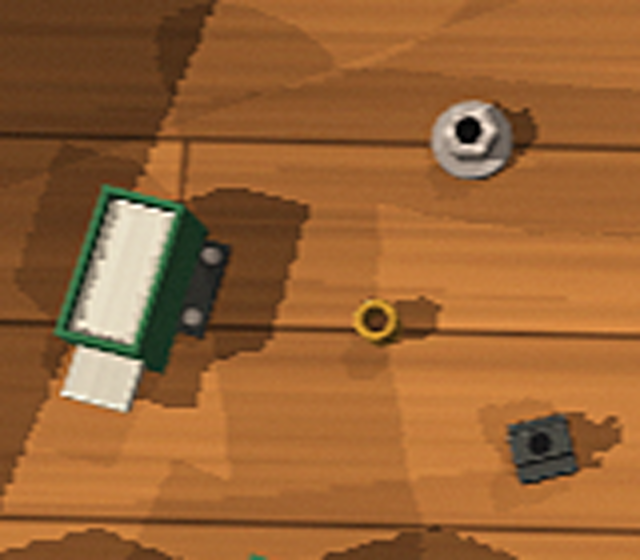

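View pics/c2.png

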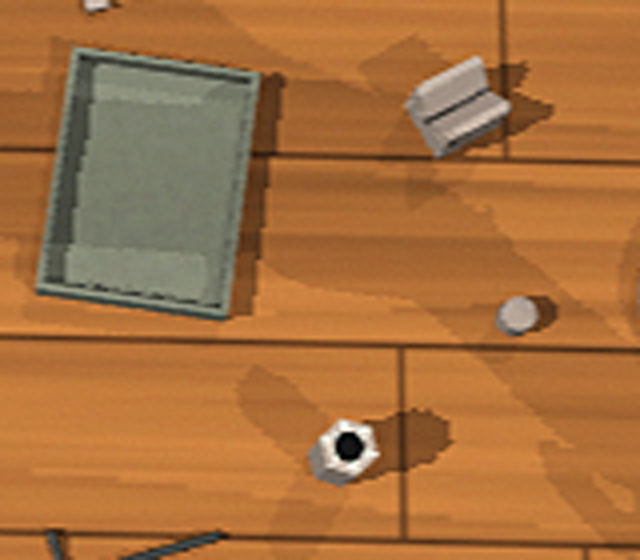

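```bash
cat >> h.py <<'E'
def delta(x,y,z,yaw,s=None):
    """tool-axes shift mm and turn deg to TCP x,y,z (m), tool x at yaw deg, pointing straight down"""
    T=tool_T(s); a=np.radians(yaw); G=np.array([[np.cos(a),np.sin(a),0],[np.sin(a),-np.cos(a),0],[0,0,-1]])
    d=T[:3,:3].T@(np.array([x,y,z])-T[:3,3])*1000
    r=np.degrees(R.from_matrix(T[:3,:3].T@G).as_rotvec())
    return np.r_[d,r].round(1)
def yaw(s=None): T=tool_T(s); return np.degrees(np.arctan2(T[1,0],T[0,0]))
E
python3 - <<'E'
from h import *
s=ctrl.get_state(); print(yaw(s), delta(.52,-.25,.30,64,s), delta(.194,-.62,.3,17,s))
# fingertip from wrist depth
d=np.load('pics/wrist0.npy'); 
c=cam('wrist',np.eye(4))
for p in [(215,302),(212,320),(443,302),(446,320),(205,300),(450,300)]: print(p,depthpts(c,p,d).round(4))
c=cam('top')
im=cv2.imread('pics/top0.png'); dep=np.load('pics/top0.npy')
hsv=cv2.cvtColor(im,cv2.COLOR_BGR2HSV)
m=((hsv[...,1]<60)&(hsv[...,2]>150)).astype(np.uint8); m[:185]=0;m[245:]=0;m[:,:150]=0;m[:,195:]=0
n,l,st,ce=cv2.connectedComponentsWithStats(m)
for i in range(1,n):
    if st[i,4]>30:
        ys,xs=np.where(l==i); P=depthpts(c,np.c_[xs,ys],dep)
        for a,b in((.027,.033),(.042,.049),(.05,.06)):
            q=P[(P[:,2]>a)&(P[:,2]<b)][:,:2].astype(np.float32)
            if len(q)>10: print(i,a,len(q),cv2.minAreaRect(q*1000))
E
```

```text
17.35760317142058 [ 4.218e+02 -2.558e+02 -5.510e+01 -1.000e-01 -0.000e+00 -4.660e+01] [  0.3   0.1 -55.6  -0.1   0.    0.4]
(215, 302) [[ 0.0111 -0.0433 -0.0053]]
(212, 320) [[ 0.0072 -0.043  -0.0125]]
(443, 302) [[ 0.012   0.0427 -0.007 ]]
(446, 320) [[ 0.0089  0.0419 -0.0152]]
(205, 300) [[ 0.0117 -0.0474 -0.0052]]
(450, 300) [[ 0.0127  0.0455 -0.0068]]
1 0.042 95 ((541.6295166015625, 391.09466552734375), (35.40699768066406, 80.19564056396484), 77.6885986328125)
1 0.05 306 ((540.5053100585938, 387.8885192871094), (39.28316879272461, 81.48567199707031), 77.1417236328125)
3 0.027 188 ((480.3666076660156, 404.9423828125), (39.75951385498047, 31.074941635131836), 76.43219757080078)
```

send_rows(deltas=[0, 0, -55, 0, 0, 0, 0, 60, -35, -55, 0, 0, -10, 0, 120, -70, -55, 0, 0, -20, 0, 180, -108, -55, 0, 0, -30, 0, 240, -144, -55, 0, 0, -40, 0, 300, -180, -55, 0, 0, -46.6, 0, 360, -217, -55, 0, 0, -46.6, 0, 422, -256, -55, 0, 0, -46.6, 0, 422, -256, -55, 0, 0, -46.6, 0, 422, -256, -55, 0, 0, -46.6, 0])

```text
time_s: 1.4
tool_pos: [0.5237, -0.2435, 0.3001]
orientation: [-2.653, -1.678, -0.006]
force: [-0.3, 0.1, 0.4]
finger_gap: 0.0857
```

```bash
python3 - <<'E'
from h import *
s=ctrl.get_state(); im,d=ctrl.camera('wrist'); np.savez('pics/w1.npz',im=im,d=d,T=tool_T(s)); cv2.imwrite('pics/w1.png',im); print(s['time_s'],s['tool_pos'],yaw(s))
E
```

```text
1.4 [ 0.52367537 -0.24348792  0.30008509] 64.61224390496939
```

View pics/w1.png

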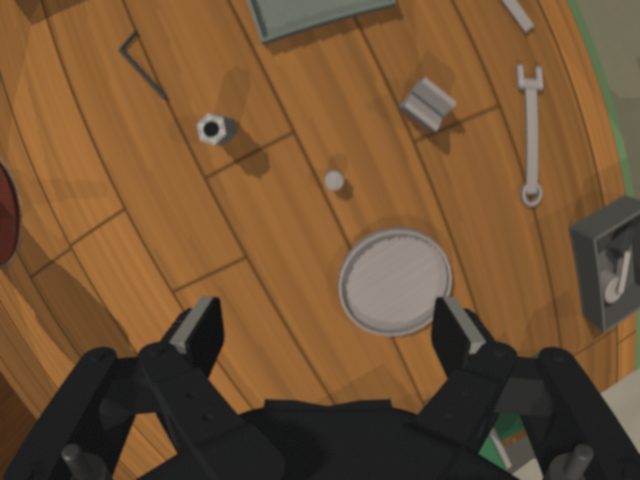

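```bash
python3 - <<'E'
from h import *
s=ctrl.get_state(); print(abs(s['joint_vel']).max(), s['tool_pos'],delta(.431,.417,.22,166.5,s))
E
```

```text
0.06870360736181821 [ 0.5214684  -0.24745413  0.29990803] [ 5.593e+02 -3.698e+02  8.080e+01  0.000e+00 -1.000e-01 -1.022e+02]
```

send_rows(deltas=[50, -33, 0, 0, 0, -10, 0, 100, -66, 0, 0, 0, -20, 0, 150, -100, 10, 0, 0, -30, 0, 200, -133, 20, 0, 0, -40, 0, 250, -166, 30, 0, 0, -50, 0, 300, -200, 40, 0, 0, -60, 0, 350, -233, 50, 0, 0, -70, 0, 400, -266, 60, 0, 0, -80, 0, 450, -300, 70, 0, 0, -90, 0, 500, -333, 80, 0, 0, -100, 0, 540, -356, 80, 0, 0, -102, 0, 562, -370, 80, 0, 0, -102, 0, 562, -370, 80, 0, 0, -102, 0, 562, -370, 80, 0, 0, -102, 0, 562, -370, 80, 0, 0, -102, 0])

```text
time_s: 3.32
tool_pos: [0.436, 0.4149, 0.2202]
orientation: [0.389, 3.116, -0.003]
force: [0.5, 0.1, -0.7]
finger_gap: 0.0855
```

```bash
python3 - <<'E'
from h import *
s=ctrl.get_state(); im,d=ctrl.camera('wrist'); np.savez('pics/w2.npz',im=im,d=d,T=tool_T(s)); cv2.imwrite('pics/w2.png',im); print(s['time_s'],s['tool_pos'],yaw(s),abs(s['joint_vel']).max())
E
```

```text
3.325 [0.43601662 0.41492672 0.2202277 ] 165.76702401970053 0.010618198733126178
```

View pics/w2.png

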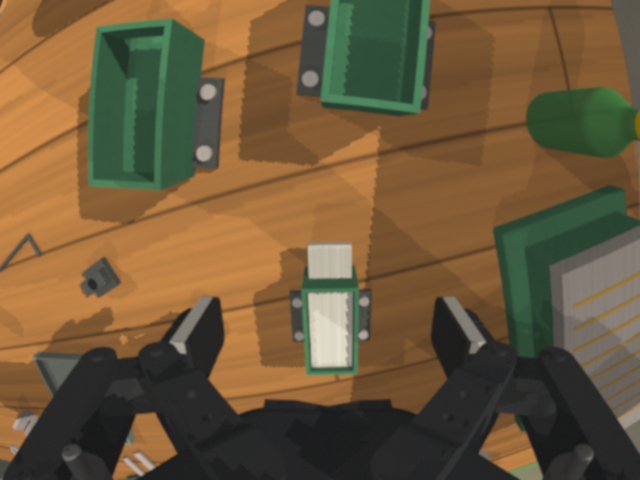

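Wrist view: the loaded magazine is at (330,330), with its plate sticking out at (330,262). The green boxes at (145,105) and (375,55) are empty and larger. Next I check the size and make one enlarged crop.

```bash
python3 - <<'E'
from h import *
w=np.load('pics/w2.npz'); im,d,T=w['im'],w['d'],w['T']; c=cam('wrist',T)
cv2.imwrite('pics/c3.png',cv2.resize(im[220:400,250:410],None,fx=3.3,fy=3.3,interpolation=cv2.INTER_CUBIC))
hsv=cv2.cvtColor(im,cv2.COLOR_BGR2HSV)
def rect(mask,zlo,zhi,zplane,roi):
    ys,xs=np.where(mask); k=(xs>roi[0])&(xs<roi[2])&(ys>roi[1])&(ys<roi[3]); xs,ys=xs[k],ys[k]
    P=depthpts(c,np.c_[xs,ys],d); k=(P[:,2]>zlo)&(P[:,2]<zhi)
    print(len(P),'z med',np.median(P[k,2]).round(4) if k.any() else None)
    q=onplane(c,np.c_[xs,ys][k],zplane)[:,:2]
    return cv2.minAreaRect((q*1000).astype(np.float32))
white=(hsv[...,1]<70)&(hsv[...,2]>140)
print('plate end',rect(white,.022,.038,.03,(295,235,365,285)))
print('top plate',rect(white,.040,.06,.05,(295,280,365,372)))
green=(hsv[...,0]>60)&(hsv[...,0]<90)&(hsv[...,1]>100)
print('mag rim',rect(green,.052,.062,.056,(290,270,380,390)))
print('empty rims',rect(green,.05,.12,.08,(80,10,215,195)))
E
```

```text
1515 z med 0.0292
plate end ((480.6998596191406, 406.6719055175781), (39.67906951904297, 34.15627670288086), 77.53768920898438)
3057 z med 0.0492
top plate ((542.315185546875, 392.0702819824219), (38.73805236816406, 82.400390625), 77.07850646972656)
930 z med 0.055
mag rim ((539.9371337890625, 392.7545471191406), (48.02378845214844, 92.74702453613281), 77.05750274658203)
12322 z med 0.0744
empty rims ((301.9626770019531, 292.9376525878906), (82.99781036376953, 132.16697692871094), 70.5986328125)
```

View pics/c3.png

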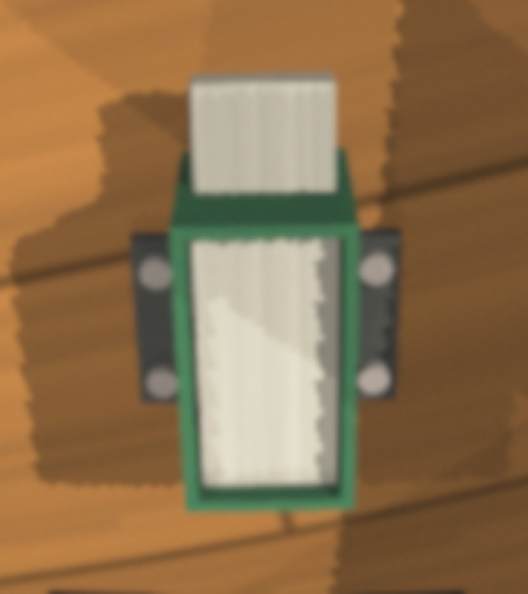

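```bash
python3 - <<'E'
from h import *
s=ctrl.get_state(); print(abs(s['joint_vel']).max(), s['tool_pos'],yaw(s),delta(.4766,.4073,.12,167.1,s))
E
```

```text
0.008832561121791977 [0.43580607 0.41532293 0.22037192] 165.79203445546304 [-4.140e+01  2.300e+00  1.004e+02 -1.000e-01  1.000e-01 -1.300e+00]
```

send_rows(deltas=[-20, 1, 50, 0, 0, -1.3, 0.45, -41, 2.3, 100, 0, 0, -1.3, 0.45, -41, 2.3, 100, 0, 0, -1.3, 0.45, -41, 2.3, 100, 0, 0, -1.3, 0.45, -41, 2.3, 100, 0, 0, -1.3, 0.45])

```text
time_s: 4.0
tool_pos: [0.4746, 0.4115, 0.1233]
orientation: [0.346, 3.12, 0.007]
force: [0.2, -0.1, 0.7]
finger_gap: 0.0471
```

```bash
python3 - <<'E'
from h import *
s=ctrl.get_state(); im,d=ctrl.camera('wrist'); np.savez('pics/w3.npz',im=im,d=d,T=tool_T(s)); cv2.imwrite('pics/w3.png',im); print(s['time_s'],s['tool_pos'],yaw(s),abs(s['joint_vel']).max(),s['finger_gap'])
print(delta(.4766,.4073,.03,167.1,s))
E
```

```text
4.0 [0.47462459 0.41145166 0.12334229] 167.34381595499985 0.0092991709161374 0.04707115827276478
[-2.7 -4.  93.3  0.3  0.1  0.2]
```

View pics/w3.png

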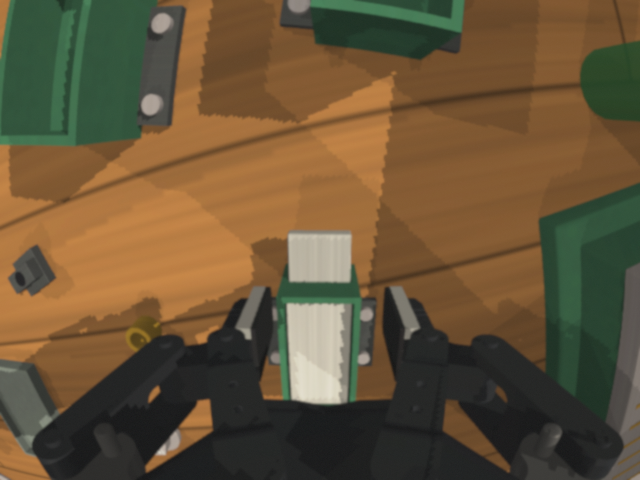

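```bash
python3 - <<'E'
from h import *
w=np.load('pics/w3.npz'); d=w['d']; c=cam('wrist',np.eye(4))
for x0,x1 in((240,275),(383,418)):
    ys,xs=np.mgrid[283:330,x0:x1]; P=depthpts(c,np.c_[xs.ravel(),ys.ravel()],d)
    k=(P[:,2]<.03); P=P[k]; k=P[:,2]>P[:,2].max()-.004
    print(P[:,2].max(),P[k].mean(0).round(4),P[k].min(0).round(4),P[k].max(0).round(4))
s=ctrl.get_state(); print(s['tool_pos'],delta(.4766,.4073,.03,167.1,s))
E
```

```text
0.012169156973729056 [ 0.0018 -0.0227  0.0098] [-0.0099 -0.0285  0.0083] [ 0.0104 -0.0217  0.0122]
0.013077514581881278 [0.     0.0248 0.0106] [-0.008   0.0245  0.0091] [0.0085 0.0252 0.0131]
[0.47471526 0.41115144 0.12304796] [-2.5 -3.7 93.   0.2  0.1  0.2]
```

send_rows(deltas=[-2.5, -3.7, 50, 0, 0, 0, 0.35, -2.5, -3.7, 50, 0, 0, 0, 0.35, -2.5, -3.7, 50, 0, 0, 0, 0.35, -2.5, -3.7, 50, 0, 0, 0, 0.35, -2.5, -3.7, 50, 0, 0, 0, 0.35, -2.5, -3.7, 50, 0, 0, 0, 0.35])

```text
time_s: 4.8
tool_pos: [0.4768, 0.4056, 0.0711]
orientation: [0.349, 3.121, 0.001]
force: [0.0, -0.8, -0.9]
finger_gap: 0.0555
```

```bash
python3 - <<'E'
from h import *
s=ctrl.get_state(); im,d=ctrl.camera('wrist'); np.savez('pics/w4.npz',im=im,d=d,T=tool_T(s)); cv2.imwrite('pics/w4.png',im); print(s['time_s'],s['tool_pos'],yaw(s),abs(s['joint_vel']).max(),s['finger_gap'])
print(delta(.4766,.4073,.032,167.1,s))
E
```

```text
4.8 [0.47683246 0.40557864 0.07105644] 167.24845777492897 0.006893468784232188 0.05545040891557011
[ 0.6  1.6 39.1  0.1  0.   0.1]
```

View pics/w4.png

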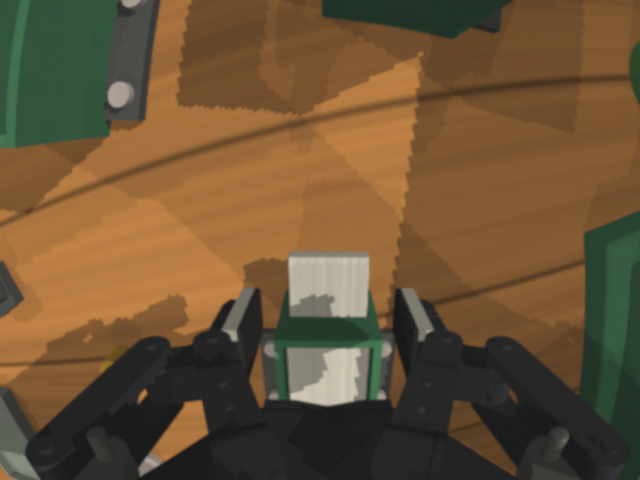

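```bash
python3 - <<'E'
from h import *
w=np.load('pics/w4.npz'); d=w['d']; T=w['T'];c=cam('wrist',T)
P=onplane(c,[(289,258),(368,258),(291,311),(367,318)],.03); print(P.round(4)); print(((P-T[:3,3])@T[:3,:3]).round(4))
print(depthpts(c,[(289+3,260),(366,260),(330,300)],d).round(4))
E
```

```text
[[0.4625 0.3912 0.03  ]
 [0.471  0.4285 0.03  ]
 [0.4908 0.3847 0.03  ]
 [0.5035 0.422  0.03  ]]
[[ 0.0108 -0.0172  0.041 ]
 [ 0.0108  0.0211  0.0411]
 [-0.0182 -0.0173  0.0411]
 [-0.0224  0.0219  0.0411]]
[[0.464  0.3922 0.0294]
 [0.4726 0.4274 0.0279]
 [0.4893 0.4056 0.0292]]
```

send_rows(deltas=[-1.5, 1.8, 20, 0, 0, 0, 0.35, -1.5, 1.8, 39, 0, 0, 0, 0.35, -1.5, 1.8, 39, 0, 0, 0, 0.35, -1.5, 1.8, 39, 0, 0, 0, 0.35, -1.5, 1.8, 39, 0, 0, 0, 0.35])

```text
time_s: 5.48
tool_pos: [0.4787, 0.4073, 0.0319]
orientation: [0.348, 3.122, 0.002]
force: [0.4, 0.0, 0.1]
finger_gap: 0.0554
```

```bash
python3 - <<'E'
from h import *
s=ctrl.get_state(); im,d=ctrl.camera('side'); print(s['time_s'],s['tool_pos'],yaw(s),s['finger_gap'],s['force'])
cv2.imwrite('pics/s5.png',cv2.resize(im[280:440,200:400],None,fx=4,fy=3.75))
print(delta(.475,.4073,.032,167.1,s))
E
```

```text
5.475 [0.47866295 0.40725985 0.03191289] 167.26007632903895 0.05536683571832066 [0.38117196 0.03365051 0.12260943]
[ 3.6 -0.8 -0.1  0.1  0.   0.2]
```

View pics/s5.png

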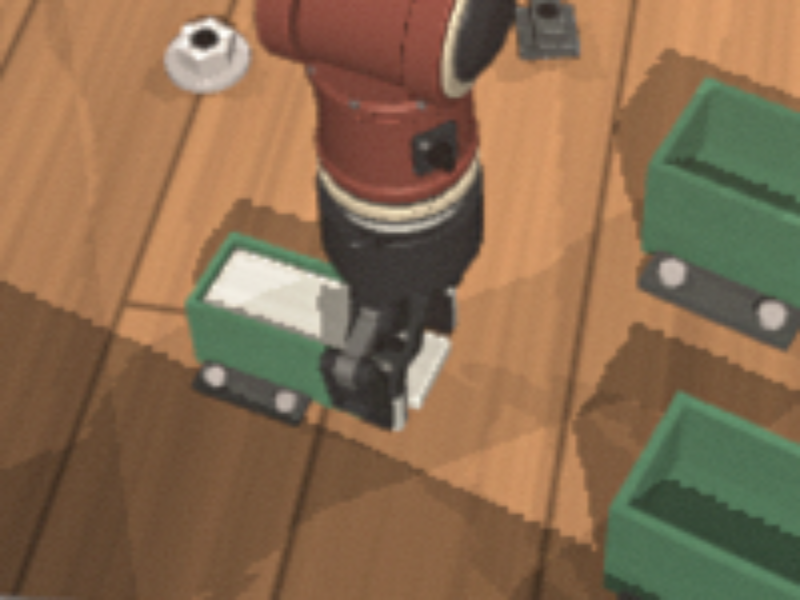

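send_rows(deltas=[3.5, 0, 0, 0, 0, 0, 0.35, 3.5, 0, 0, 0, 0, 0, 0.35, 3.5, 0, 0, 0, 0, 0, 0.7, 3.5, 0, 0, 0, 0, 0, 0.7, 3.5, 0, 0, 0, 0, 0, 0.7, 3.5, 0, 0, 0, 0, 0, 0.7, 3.5, 0, 0, 0, 0, 0, 0.7], newtons=60)

```text
time_s: 6.4
tool_pos: [0.475, 0.4075, 0.0319]
orientation: [0.349, 3.122, -0.0]
force: [-1.8, -1.9, 5.4]
finger_gap: 0.0383
```

```bash
python3 - <<'E'
from h import *
s=ctrl.get_state();  print(s['time_s'],s['tool_pos'],yaw(s),s['finger_gap'],s['force'],s['torque'])
u=np.array([-.9748,.2232,0]); T=tool_T(s); print((T[:3,:3].T@u*70).round(1))
E
```

```text
6.4 [0.47496654 0.40746633 0.0318544 ] 167.24159202065275 0.03827887337020288 [-1.81013159 -1.90724281  5.39601727] [-0.38714824  0.31464688 -0.0667772 ]
[70.   0.2 -0. ]
```

send_rows(deltas=[8, 0, 0, 0, 0, 0, 0.7, 16, 0, 0, 0, 0, 0, 0.7, 24, 0, 0, 0, 0, 0, 0.7, 32, 0, 0, 0, 0, 0, 0.7, 40, 0, 0, 0, 0, 0, 0.7, 48, 0, 0, 0, 0, 0, 0.7, 56, 0, 0, 0, 0, 0, 0.7, 64, 0, 0, 0, 0, 0, 0.7, 72, 0, 0, 0, 0, 0, 0.7, 80, 0, 0, 0, 0, 0, 0.7, 80, 0, 0, 0, 0, 0, 0.7, 80, 0, 0, 0, 0, 0, 0.7])

```text
time_s: 7.9
tool_pos: [0.3974, 0.4251, 0.0314]
orientation: [0.349, 3.122, -0.0]
force: [0.1, -0.3, -1.2]
finger_gap: 0.0385
```

```bash
python3 - <<'E'
from h import *
s=ctrl.get_state();  print(s['time_s'],s['tool_pos'],yaw(s),s['finger_gap'],s['force'],s['torque'])
im,d=ctrl.camera('side');cv2.imwrite('pics/s6.png',cv2.resize(im[280:440,200:400],None,fx=4,fy=3.75))
E
```

```text
7.9 [0.39739648 0.425059   0.03135645] 167.22733469268948 0.03850620411448329 [ 0.13730072 -0.26802561 -1.22273545] [-0.01569437  0.01319925 -0.01591803]
```

View pics/s6.png

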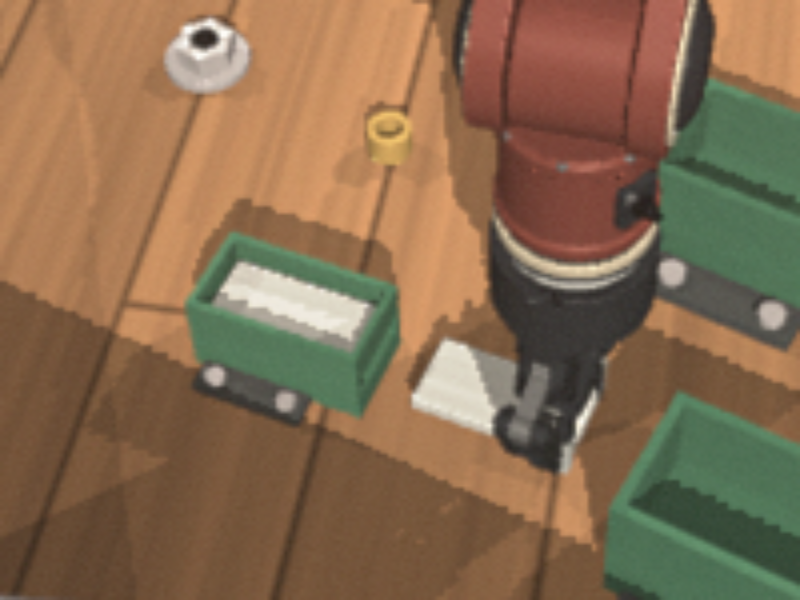

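send_rows(deltas=[0, 0, -30, 0, 0, 0, 0.7, 0, 0, -70, 0, 0, 0, 0.7, 0, 0, -120, 0, 0, 0, 0.7, 0, 0, -120, 0, 0, 0, 0.7, 0, 0, -120, 0, 0, 0, 0.7, 0, 0, -120, 0, 0, 0, 0.7])

```text
time_s: 8.7
tool_pos: [0.3968, 0.4239, 0.1497]
orientation: [-0.349, -3.121, 0.005]
force: [0.3, -0.6, -1.2]
finger_gap: 0.0386
```

```bash
python3 - <<'E'
from h import *
s=ctrl.get_state();  print(s['time_s'],s['tool_pos'],yaw(s),s['finger_gap'])
c=cam('top'); im=cv2.imread('pics/top0.png'); dep=np.load('pics/top0.npy')
# top-view: tray by height above table in ROI
H=np.zeros((480,640)); yy,xx=np.mgrid[0:480,0:640]; P=depthpts(c,np.c_[xx.ravel(),yy.ravel()],dep); Z=P[:,2].reshape(480,640)
def comp(roi,lo,hi):
    m=np.zeros((480,640),np.uint8); x0,y0,x1,y1=roi; m[y0:y1,x0:x1]=((Z>lo)&(Z<hi))[y0:y1,x0:x1]; return m
m=comp((300,140,375,230),.010,.024); ys,xs=np.where(m); q=onplane(c,np.c_[xs,ys],.016)[:,:2]
print('tray',cv2.minAreaRect((q*1000).astype(np.float32)),np.median(Z[165:205,325:350]))
m=comp((455,180,530,250),.009,.022); ys,xs=np.where(m); q=onplane(c,np.c_[xs,ys],.014)[:,:2]
print('dish',cv2.minEnclosingCircle((q*1000).astype(np.float32)))
hsv=cv2.cvtColor(im,cv2.COLOR_BGR2HSV)
m=((hsv[...,0]>30)&(hsv[...,0]<100)&(hsv[...,1]<90)).astype(np.uint8); x=np.zeros_like(m); x[140:230,300:375]=m[140:230,300:375]
x=cv2.morphologyEx(x,cv2.MORPH_OPEN,np.ones((3,3)))
ys,xs=np.where(x); q=onplane(c,np.c_[xs,ys],.016)[:,:2]; print('tray col',len(xs),cv2.minAreaRect((q*1000).astype(np.float32)))
w=np.load('pics/w1.npz'); cw=cam('wrist',w['T']); d=w['d']
P=depthpts(cw,np.c_[xx.ravel(),yy.ravel()],d); Zw=P[:,2].reshape(480,640)
m=np.zeros((480,640),bool); m[215:345,330:433]=(Zw[215:345,330:433]>.010)&(Zw[215:345,330:433]<.02)
ys,xs=np.where(m); q=onplane(cw,np.c_[xs,ys],.014)[:,:2]; print('dish w',len(xs),cv2.minEnclosingCircle((q*1000).astype(np.float32)))
E
```

```text
8.7 [0.39682179 0.42394268 0.14972173] 167.23024096498085 0.03861613087564159
tray ((630.9039306640625, -4.545257568359375), (117.94789123535156, 188.56275939941406), 82.76789855957031) 0.004200802922717628
dish ((550.5432739257812, -378.51153564453125), 72.94034576416016)
tray col 2688 ((615.7936401367188, -4.2591705322265625), (114.05213928222656, 160.49826049804688), 82.71426391601562)
dish w 911 ((554.173583984375, -380.4991760253906), 72.43551635742188)
```

```bash
python3 - <<'E'
from h import *
print(delta(.5843,.0001,.15,172.7))
E
```

```text
[-2.765e+02 -3.719e+02  6.000e-01 -2.000e-01 -1.000e-01 -5.500e+00]
```

send_rows(deltas=[-15, -20, 0, 0, 0, 0, 0.7, -40, -54, 0, 0, 0, -1, 0.7, -65, -88, 0, 0, 0, -2, 0.7, -90, -121, 0, 0, 0, -3, 0.7, -115, -155, 0, 0, 0, -4, 0.7, -140, -188, 0, 0, 0, -5.5, 0.7, -165, -222, 0, 0, 0, -5.5, 0.7, -190, -256, 0, 0, 0, -5.5, 0.7, -215, -289, 0, 0, 0, -5.5, 0.7, -240, -323, 0, 0, 0, -5.5, 0.7, -260, -350, 0, 0, 0, -5.5, 0.7, -276, -372, 0, 0, 0, -5.5, 0.7, -276, -372, 0, 0, 0, -5.5, 0.7, -276, -372, 0, 0, 0, -5.5, 0.7, -276, -372, 0, 0, 0, -5.5, 0.7])

```text
time_s: 10.58
tool_pos: [0.5835, 0.0033, 0.1512]
orientation: [-0.194, -3.135, -0.002]
force: [0.3, 0.2, -1.7]
finger_gap: 0.038
```

```bash
python3 - <<'E'
from h import *
s=ctrl.get_state(); im,d=ctrl.camera('wrist'); np.savez('pics/w7.npz',im=im,d=d,T=tool_T(s)); cv2.imwrite('pics/w7.png',im); print(s['time_s'],s['tool_pos'],yaw(s),abs(s['joint_vel']).max(),s['finger_gap'],s['joints'].round(2))
im,d=ctrl.camera('side'); cv2.imwrite('pics/s7.png',im[120:360,160:480].repeat(2,0).repeat(2,1))
E
```

```text
10.575 [0.58348087 0.00329981 0.15121778] 172.92513234627012 0.005065538309879308 0.03802247256326585 [ 0.42  0.74 -0.79  1.72  0.63  0.96  0.83]
```

View pics/w7.png

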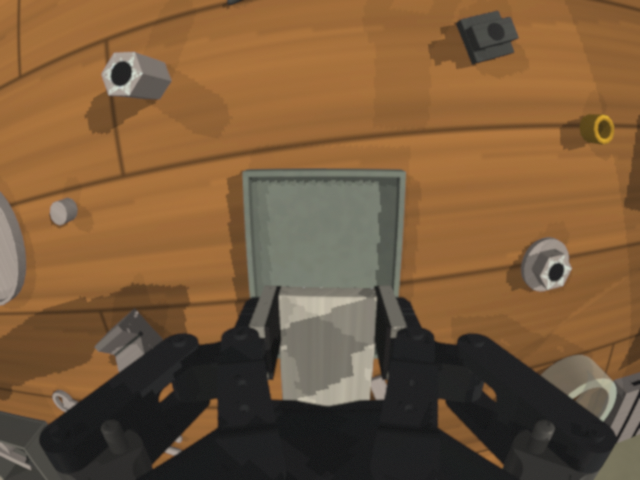

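View pics/s7.png

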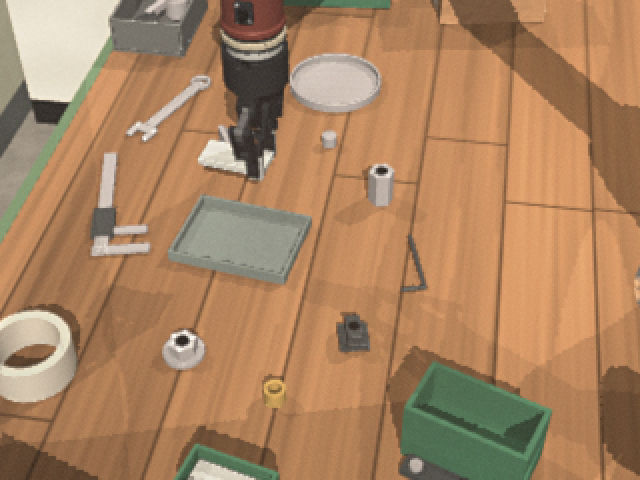

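```bash
python3 - <<'E'
from h import *
w=np.load('pics/w7.npz'); d=w['d']; T=w['T'];c=cam('wrist',T); im=w['im']
P=onplane(c,[(244,171),(406,171),(249,292),(399,292)],.016); print('tray',P.round(4), np.linalg.norm(P[1]-P[0]))
u=(P[0]-P[1]); print('short axis yaw',np.degrees(np.arctan2(u[1],u[0])))
for k in [(0,2),(1,3)]:
  v=P[k[1]]-P[k[0]]; print('long edge yaw',np.degrees(np.arctan2(v[1],v[0])))
P=depthpts(c,[(282,291),(328,291),(372,291),(285,310),(370,310),(328,310),(328,390),(300,390),(360,390)],d); print(((P-T[:3,3])@T[:3,:3]).round(4))
g=d[280:300,328]; print(g.round(3))
P=onplane(c,[(280,288),(376,288)],T[2,3]-.002); print(((P-T[:3,3])@T[:3,:3]).round(4))
E
```

```text
tray [[ 0.5336 -0.0495  0.016 ]
 [ 0.548   0.0662  0.016 ]
 [ 0.6276 -0.063   0.016 ]
 [ 0.6421  0.0546  0.016 ]] 0.11662211224417128
short axis yaw -97.088144976174
long edge yaw -8.180118014791988
long edge yaw -7.060820796602911
[[ 0.009  -0.0169  0.0066]
 [ 0.0089  0.0015  0.0072]
 [ 0.0085  0.0192  0.0076]
 [ 0.0024 -0.0156  0.0028]
 [ 0.0029  0.018   0.0019]
 [ 0.0024  0.0015  0.0031]
 [-0.0386  0.0016  0.0026]
 [-0.0392 -0.011   0.0032]
 [-0.0393  0.016   0.0032]]
[0.299 0.299 0.298 0.299 0.3   0.299 0.299 0.152 0.15  0.149 0.149 0.147
 0.148 0.147 0.145 0.144 0.144 0.144 0.144 0.143]
[[ 0.0124 -0.017   0.002 ]
 [ 0.0124  0.02    0.002 ]]
```

```bash
python3 - <<'E'
from h import *
print(delta(.5866,.0007,.0185,172.7))
E
```

```text
[ -3.1  -1.8 132.9   0.   -0.    0.2]
```

send_rows(deltas=[-3, -1.8, 30, 0, 0, 0, 0.7, -3, -1.8, 60, 0, 0, 0, 0.7, -3, -1.8, 90, 0, 0, 0, 0.7, -3, -1.8, 115, 0, 0, 0, 0.7, -3, -1.8, 115, 0, 0, 0, 0.7, -3, -1.8, 115, 0, 0, 0, 0.7, -3, -1.8, 115, 0, 0, 0, 0.7])

```text
time_s: 11.55
tool_pos: [0.5878, -0.0003, 0.0378]
orientation: [0.198, 3.133, 0.001]
force: [-0.4, -0.3, -0.9]
finger_gap: 0.0384
```

```bash
python3 - <<'E'
from h import *
s=ctrl.get_state(); print(s['time_s'],s['tool_pos'],yaw(s),s['force'],delta(.5866,.0007,.0185,172.7,s))
im,d=ctrl.camera('wrist'); cv2.imwrite('pics/w8.png',im)
E
```

```text
11.55 [ 5.87813147e-01 -3.28263772e-04  3.77703344e-02] 172.75694781442726 [-0.42277713 -0.26287103 -0.93196235] [ 1.4  0.9 19.3  0.   0.1  0.1]
```

View pics/w8.png

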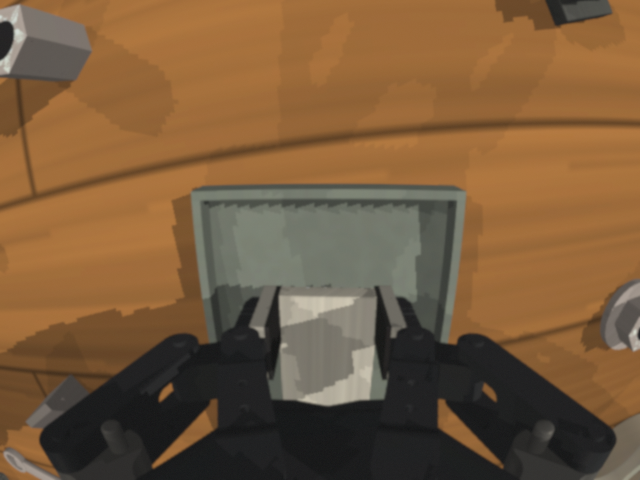

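send_rows(deltas=[1, 0.5, 9, 0, 0, 0, 0.7, 1, 0.5, 18, 0, 0, 0, 0.7, 1, 0.5, 18, 0, 0, 0, 0.7, 1, 0.5, 18, 0, 0, 0, 0.7])

```text
time_s: 12.1
tool_pos: [0.5857, -0.0001, 0.018]
orientation: [-0.198, -3.135, -0.0]
force: [-0.0, -0.4, -1.3]
finger_gap: 0.0385
```

send_rows(deltas=[0, 0, 1, 0, 0, 0, 0.7, 0, 0, 1, 0, 0, 0, 0.7, 0, 0, 1, 0, 0, 0, 0.45, 0, 0, 1, 0, 0, 0, 0.42, 0, 0, 1, 0, 0, 0, 0.4, 0, 0, -10, 0, 0, 0, 0.4, 0, 0, -60, 0, 0, 0, 0.4, 0, 0, -120, 0, 0, 0, 0.4, 0, 0, -120, 0, 0, 0, 0.4, 0, 0, -120, 0, 0, 0, 0.4])

```text
time_s: 13.35
tool_pos: [0.5857, -0.0005, 0.1388]
orientation: [0.199, 3.135, -0.001]
force: [-0.2, -1.1, -0.4]
finger_gap: 0.0514
```

```bash
python3 - <<'E'
from h import *
s=ctrl.get_state(); im,d=ctrl.camera('wrist'); np.savez('pics/w9.npz',im=im,d=d,T=tool_T(s)); cv2.imwrite('pics/w9.png',im); print(s['time_s'],s['tool_pos'],yaw(s),s['force'],s['finger_gap'],abs(s['joint_vel']).max())
E
```

```text
13.35 [ 5.85709779e-01 -4.76325367e-04  1.38760158e-01] 172.74152285366443 [-0.21341171 -1.09853372 -0.41043822] 0.05143489094478679 0.03060343703739466
```

View pics/w9.png

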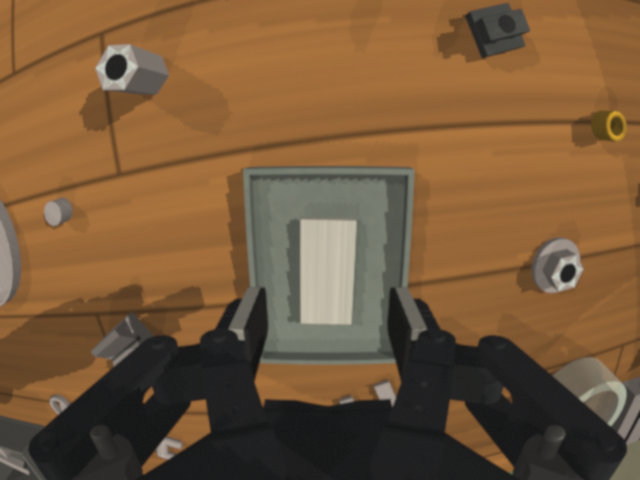

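```bash
python3 - <<'E'
from h import *
w=np.load('pics/w9.npz'); d=w['d']; T=w['T'];c=cam('wrist',T); im=w['im']
hsv=cv2.cvtColor(im,cv2.COLOR_BGR2HSV); m=np.zeros((480,640),bool); m[205:340,285:370]=((hsv[...,2]>150)&(hsv[...,1]<70))[205:340,285:370]
ys,xs=np.where(m); q=onplane(c,np.c_[xs,ys],.014)[:,:2]; print('plate',cv2.minAreaRect((q*1000).astype(np.float32)))
P=onplane(c,[(244,169),(413,169),(392,363),(263,363)],.016); print(P.round(4),P[:2].mean(0),)
print(delta(.65,-.176,.2,118))
E
```

```text
plate ((618.0712280273438, -3.2966995239257812), (38.88700485229492, 83.46861267089844), 81.38029479980469)
[[ 0.5335 -0.0501  0.016 ]
 [ 0.548   0.0649  0.016 ]
 [ 0.7036  0.0399  0.016 ]
 [ 0.6901 -0.066   0.016 ]] [0.54073294 0.00736738 0.016     ]
[-8.640e+01 -1.658e+02 -6.220e+01 -1.000e-01 -1.000e-01  5.470e+01]
```

send_rows(deltas=[-10, -20, -30, 0, 0, 8, 0.3, -25, -50, -62, 0, 0, 18, 0.3, -42, -82, -62, 0, 0, 28, 0.3, -60, -115, -62, 0, 0, 38, 0.3, -75, -145, -62, 0, 0, 48, 0.3, -86, -166, -62, 0, 0, 54.7, 0.3, -86, -166, -62, 0, 0, 54.7, 0.3, -86, -166, -62, 0, 0, 54.7, 0.3, -86, -166, -62, 0, 0, 54.7, 0.3])

```text
time_s: 14.52
tool_pos: [0.65, -0.1735, 0.2001]
orientation: [-1.611, -2.695, -0.001]
force: [0.1, -0.2, 0.1]
finger_gap: 0.0596
```

```bash
python3 - <<'E'
from h import *
s=ctrl.get_state(); im,d=ctrl.camera('wrist'); np.savez('pics/w10.npz',im=im,d=d,T=tool_T(s)); cv2.imwrite('pics/w10.png',im); print(s['time_s'],s['tool_pos'],yaw(s),s['force'],s['finger_gap'],abs(s['joint_vel']).max())
E
```

```text
14.525 [ 0.65004286 -0.17351289  0.20014673] 118.26428100924446 [ 0.09147657 -0.16400542  0.07786344] 0.059625897316684676 0.006414752338022285
```

View pics/w10.png

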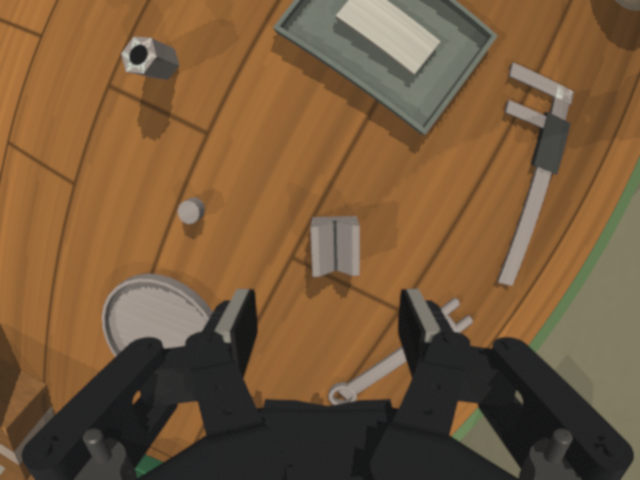

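V-block at (335,246), groove running up the picture, so already nearly aligned with the tool x. It is the only V-grooved block. Measuring its top.

```bash
python3 - <<'E'
from h import *
w=np.load('pics/w10.npz'); d=w['d']; T=w['T'];c=cam('wrist',T); im=w['im']
cv2.imwrite('pics/c10.png',cv2.resize(im[200:295,290:385],None,fx=6,fy=6,interpolation=cv2.INTER_CUBIC))
yy,xx=np.mgrid[205:290,300:372]; px=np.c_[xx.ravel(),yy.ravel()]; P=depthpts(c,px,d)
for lo,hi in((.008,.05),(.03,.04)):
    k=(P[:,2]>lo)&(P[:,2]<hi); q=P[k][:,:2] ; r=cv2.minAreaRect((q*1000).astype(np.float32)); print(k.sum(),r,P[k][:,2].max())
k=(P[:,2]>.008); L=((P[k]-T[:3,3])@T[:3,:3]); print(L.min(0).round(4),L.max(0).round(4))
E
```

```text
2615 ((669.8551635742188, -193.17730712890625), (40.07338333129883, 45.30326843261719), 29.494260787963867) 0.03535639539582125
1130 ((669.843017578125, -193.21942138671875), (40.056949615478516, 45.295310974121094), 29.6031494140625) 0.03535639539582125
[-0.0499 -0.0123 -0.1279] [0.0727 0.0286 0.1921]
```

View pics/c10.png

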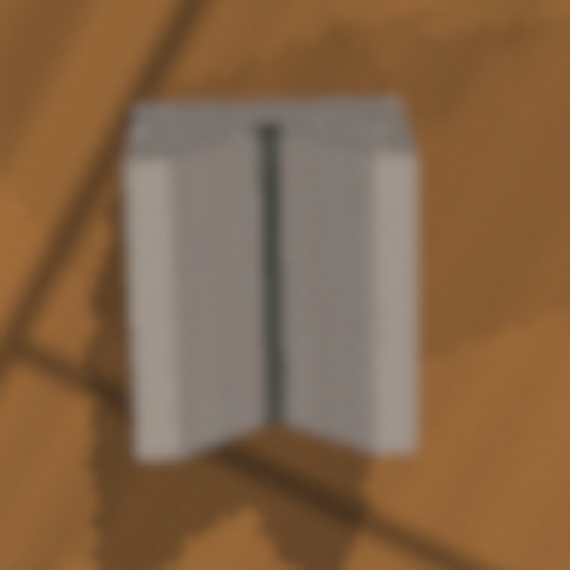

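```bash
python3 - <<'E'
from h import *
print(delta(.6687,-.1938,.07,119.5))
E
```

```text
[-2.650e+01  6.900e+00  1.303e+02  0.000e+00 -1.000e-01 -1.300e+00]
```

send_rows(deltas=[-13, 3.5, 40, 0, 0, -1.3, 0.3, -26.5, 7, 85, 0, 0, -1.3, 0.3, -26.5, 7, 130, 0, 0, -1.3, 0.3, -26.5, 7, 130, 0, 0, -1.3, 0.3, -26.5, 7, 130, 0, 0, -1.3, 0.3, -26.5, 7, 130, 0, 0, -1.3, 0.3])

```text
time_s: 15.32
tool_pos: [0.6708, -0.1954, 0.0734]
orientation: [1.583, 2.708, 0.003]
force: [-0.0, -1.2, 0.6]
finger_gap: 0.0598
```

```bash
python3 - <<'E'
from h import *
s=ctrl.get_state(); im,d=ctrl.camera('wrist'); np.savez('pics/w11.npz',im=im,d=d,T=tool_T(s)); cv2.imwrite('pics/w11.png',im); print(s['time_s'],s['tool_pos'],yaw(s),s['finger_gap'],abs(s['joint_vel']).max(),delta(.6687,-.1938,.0185,119.5,s))
E
```

```text
15.325 [ 0.67078371 -0.19539732  0.07340904] 119.37512755874343 0.0598472175012707 0.008276287210812656 [ 2.6 -1.3 54.9  0.2  0.2 -0.1]
```

View pics/w11.png

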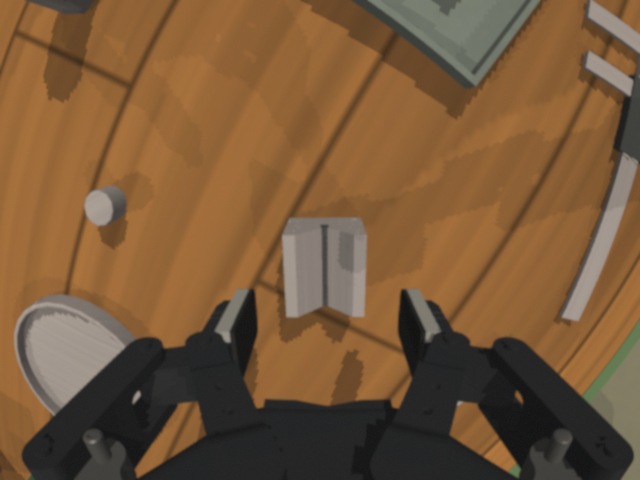

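```bash
python3 - <<'E'
from h import *
w=np.load('pics/w11.npz'); d=w['d']; T=w['T'];c=cam('wrist',T)
yy,xx=np.mgrid[210:325,275:375]; px=np.c_[xx.ravel(),yy.ravel()]; P=depthpts(c,px,d)
k=(P[:,2]>.03)&(P[:,2]<.04); q=((P[k]-T[:3,3])@T[:3,:3]); r=cv2.minAreaRect((q[:,:2]*1000).astype(np.float32)); print(k.sum(),r, cv2.minAreaRect((P[k][:,:2]*1000).astype(np.float32)))
E
```

```text
3215 ((2.117847442626953, -0.10654640197753906), (40.532344818115234, 45.2303352355957), 89.59768676757812) ((669.8623046875, -193.62852478027344), (40.529964447021484, 45.234825134277344), 29.766340255737305)
```

send_rows(deltas=[2.3, -1.3, 25, 0, 0, 0, 0.3, 2.3, -1.3, 55, 0, 0, 0, 0.3, 2.3, -1.3, 55, 0, 0, 0, 0.3, 2.3, -1.3, 55, 0, 0, 0, 0.3, 2.3, -1.3, 55, 0, 0, 0, 0.7, 2.3, -1.3, 55, 0, 0, 0, 0.7, 2.3, -1.3, 55, 0, 0, 0, 0.7, 2.3, -1.3, 55, 0, 0, 0, 0.7, 2.3, -1.3, 55, 0, 0, 0, 0.7, 2.3, -1.3, 55, 0, 0, 0, 0.7], newtons=70)

```text
time_s: 16.62
tool_pos: [0.6684, -0.1943, 0.0177]
orientation: [1.584, 2.709, 0.003]
force: [-0.6, -0.1, 5.6]
finger_gap: 0.0391
```

```bash
python3 - <<'E'
from h import *
s=ctrl.get_state(); print(s['time_s'],s['tool_pos'],yaw(s),s['force'],s['finger_gap'])
E
```

```text
16.625 [ 0.66835995 -0.19425389  0.01768469] 119.34883931037686 [-0.61082495 -0.0558712   5.61116262] 0.03907075913115924
```

```bash
python3 - <<'E'
from h import *
print(delta(.6175,-.0044,.12,172.5))
E
```

```text
[ 1.902e+02  4.910e+01 -1.026e+02  1.000e-01  2.000e-01 -5.320e+01]
```

send_rows(deltas=[0, 0, -20, 0, 0, 0, 0.7, 0, 0, -60, 0, 0, 0, 0.7, 10, 3, -102, 0, 0, -3, 0.7, 30, 8, -102, 0, 0, -10, 0.7, 55, 14, -102, 0, 0, -17, 0.7, 80, 21, -102, 0, 0, -24, 0.7, 105, 27, -102, 0, 0, -31, 0.7, 130, 34, -102, 0, 0, -38, 0.7, 155, 40, -102, 0, 0, -45, 0.7, 175, 45, -102, 0, 0, -50, 0.7, 190, 49, -102, 0, 0, -53.2, 0.7, 190, 49, -102, 0, 0, -53.2, 0.7, 190, 49, -102, 0, 0, -53.2, 0.7, 190, 49, -102, 0, 0, -53.2, 0.7])

```text
time_s: 18.38
tool_pos: [0.6166, -0.0063, 0.1171]
orientation: [-0.208, -3.135, 0.002]
force: [0.1, 0.3, -3.7]
finger_gap: 0.0391
```

```bash
python3 - <<'E'
from h import *
s=ctrl.get_state(); im,d=ctrl.camera('wrist'); np.savez('pics/w12.npz',im=im,d=d,T=tool_T(s)); cv2.imwrite('pics/w12.png',im); print(s['time_s'],s['tool_pos'],yaw(s),s['finger_gap'],s['force'],delta(.6175,-.0044,.0327,172.5,s))
im,d=ctrl.camera('side'); cv2.imwrite('pics/s12.png',im[120:360,160:480].repeat(2,0).repeat(2,1))
E
```

```text
18.375 [ 0.61656913 -0.00632265  0.11713499] 172.40555714181065 0.039104296525187626 [ 0.05932028  0.32802839 -3.66805454] [-0.7  2.1 84.4 -0.1  0.  -0.1]
```

View pics/w12.png

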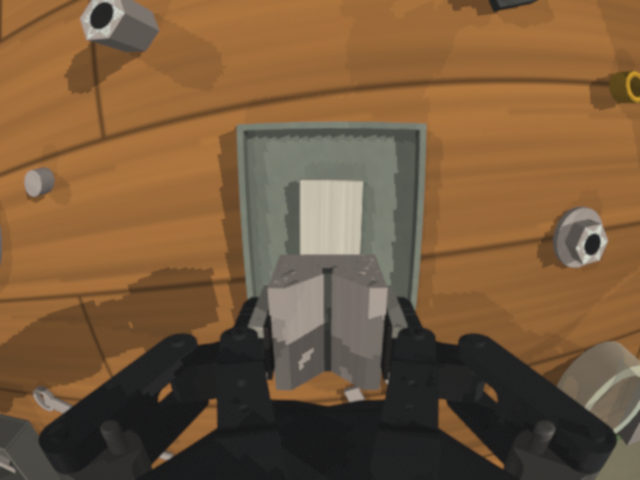

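View pics/s12.png

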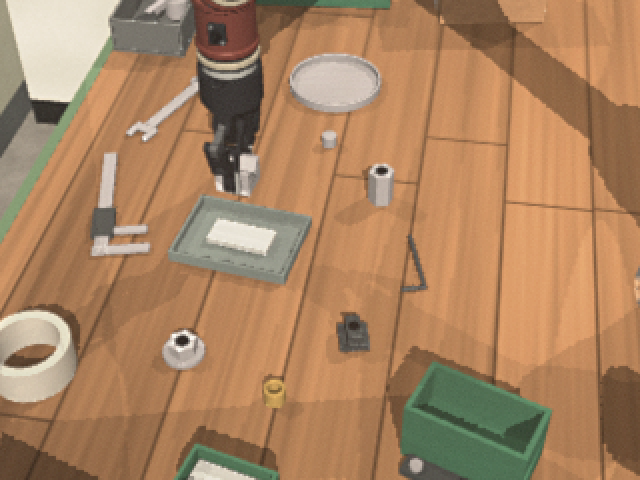

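```bash
python3 - <<'E'
from h import *
w=np.load('pics/w12.npz'); d=w['d']; T=w['T'];c=cam('wrist',T); im=w['im']
t=lambda P:((P-T[:3,3])@T[:3,:3]*1000).round(1)
hsv=cv2.cvtColor(im,cv2.COLOR_BGR2HSV); m=np.zeros((480,640),bool); m[170:248,290:375]=((hsv[...,2]>150)&(hsv[...,1]<70))[170:248,290:375]
ys,xs=np.where(m); q=t(onplane(c,np.c_[xs,ys],.014))
print('front x',np.percentile(q[:,0],99),'y',np.percentile(q[:,1],[1,99])); print(cv2.minAreaRect(q[:,:2].astype(np.float32)))
for r in(185,200,220,240):
    k=ys==r; print(r,t(onplane(c,[(xs[k].min()-.5,r),(xs[k].max()+.5,r)],.014)).tolist())
yy,xx=np.mgrid[262:392,265:392]; P=depthpts(c,np.c_[xx.ravel(),yy.ravel()],d); L=t(P); k=(L[:,2]<-10)&(L[:,2]>-25); print('block top',cv2.minAreaRect(L[k][:,:2].astype(np.float32)),np.median(L[k][:,2]))
E
```

```text
front x 40.0 y [-16.   22.6]
((17.983530044555664, 3.3801727294921875), (44.55207061767578, 39.22536087036133), 0.8500233292579651)
185 [[36.9, -16.1, 103.2], [37.0, 23.4, 103.1]]
200 [[27.3, -16.3, 103.2], [27.3, 23.0, 103.1]]
220 [[14.2, -16.5, 103.2], [14.2, 22.6, 103.1]]
240 [[0.8, -16.8, 103.2], [0.8, 23.0, 103.1]]
block top ((-1.3499984741210938, 1.4499969482421875), (45.09999084472656, 45.49999237060547), 90.0) -15.1
```

send_rows(deltas=[-0.5, 2, 25, 0, 0, 0.7, 0.7, -0.5, 2, 50, 0, 0, 0.7, 0.7, -0.5, 2, 68, 0, 0, 0.7, 0.7, -0.5, 2, 78, 0, 0, 0.7, 0.7, -0.5, 2, 78, 0, 0, 0.7, 0.7, -0.5, 2, 78, 0, 0, 0.7, 0.7, -0.5, 2, 78, 0, 0, 0.7, 0.7])

```text
time_s: 19.35
tool_pos: [0.6177, -0.0026, 0.0403]
orientation: [0.223, 3.132, 0.001]
force: [0.3, 0.5, -3.9]
finger_gap: 0.0392
```

```bash
python3 - <<'E'
from h import *
s=ctrl.get_state(); im,d=ctrl.camera('wrist'); np.savez('pics/w13.npz',im=im,d=d,T=tool_T(s)); cv2.imwrite('pics/w13.png',im); print(s['time_s'],s['tool_pos'],yaw(s),s['finger_gap'],s['force'])
T=tool_T(s); print((T[:3,:3]).round(4)); c=cam('wrist',T)
t=lambda P:((P-T[:3,3])@T[:3,:3]*1000).round(1)
hsv=cv2.cvtColor(im,cv2.COLOR_BGR2HSV); m=np.zeros((480,640),bool); m[120:262,250:400]=((hsv[...,2]>150)&(hsv[...,1]<70))[120:262,250:400]
ys,xs=np.where(m); q=t(onplane(c,np.c_[xs,ys],.014)); print(ys.min(),xs.min(),xs.max(),'front x',np.percentile(q[:,0],99),'y',np.percentile(q[:,1],[1,99]))
E
```

```text
19.35 [ 0.61766792 -0.00262669  0.04025713] 171.84521781175715 0.03915294445713304 [ 0.33761263  0.54644414 -3.9174574 ]
[[-9.899e-01  1.418e-01  1.700e-03]
 [ 1.418e-01  9.899e-01  3.000e-04]
 [-1.700e-03  5.000e-04 -1.000e+00]]
203 277 368 front x 40.7 y [-19.9  18.4]
```

View pics/w13.png

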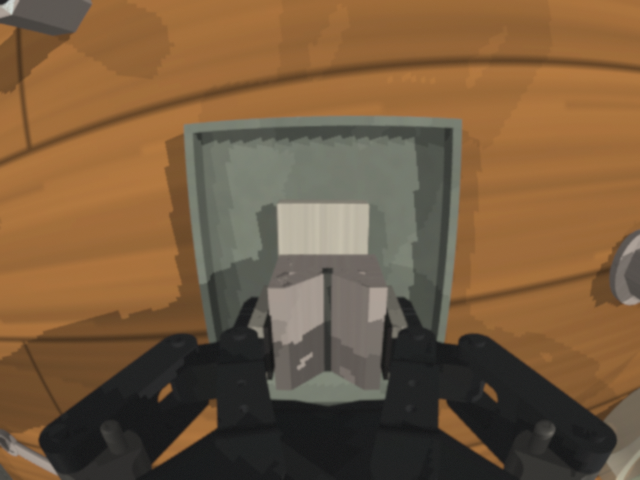

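send_rows(deltas=[-0.5, -2, 2, 0, 0, 0, 0.7, -0.5, -2, 5, 0, 0, 0, 0.7, -0.5, -2, 7, 0, 0, 0, 0.7, -0.5, -2, 7, 0, 0, 0, 0.7, -0.5, -2, 7, 0, 0, 0, 0.7])

```text
time_s: 20.02
tool_pos: [0.6173, -0.0047, 0.0323]
orientation: [0.223, 3.134, 0.0]
force: [-0.3, -0.3, -3.9]
finger_gap: 0.039
```

```bash
python3 - <<'E'
from h import *
s=ctrl.get_state(); im,d=ctrl.camera('wrist'); print(s['time_s'],s['tool_pos'],yaw(s),s['finger_gap'],s['force'])
T=tool_T(s); c=cam('wrist',T)
t=lambda P:((P-T[:3,3])@T[:3,:3]*1000).round(1)
hsv=cv2.cvtColor(im,cv2.COLOR_BGR2HSV); m=np.zeros((480,640),bool); m[120:262,250:400]=((hsv[...,2]>150)&(hsv[...,1]<70))[120:262,250:400]
ys,xs=np.where(m); q=t(onplane(c,np.c_[xs,ys],.014)); print(ys.min(),xs.min(),xs.max(),'front x',np.percentile(q[:,0],99),'y',np.percentile(q[:,1],[1,99]))
E
```

```text
20.025 [ 0.61727346 -0.00471084  0.0323466 ] 171.86224283965308 0.03901367565852663 [-0.26456586 -0.31286096 -3.89833372]
207 280 376 front x 40.6 y [-17.7  20.6]
```

Plate and block are now centred on each other to about 0.1 mm. Lowering the last millimetre, then releasing.

send_rows(deltas=[0, 0, 1, 0, 0, 0, 0.7, 0, 0, 1.2, 0, 0, 0, 0.7, 0, 0, 1.2, 0, 0, 0, 0.7])

```text
time_s: 20.45
tool_pos: [0.6174, -0.0047, 0.0317]
orientation: [0.223, 3.133, 0.0]
force: [-0.6, -0.6, 1.2]
finger_gap: 0.0391
```

send_rows(deltas=[0, 0, 0, 0, 0, 0, 0.5, 0, 0, 0, 0, 0, 0, 0.42, 0, 0, 0, 0, 0, 0, 0.4, 0, 0, 0, 0, 0, 0, 0.4, 0, 0, -15, 0, 0, 0, 0.4, 0, 0, -50, 0, 0, 0, 0.4, 0, 0, -110, 0, 0, 0, 0.4, 0, 0, -150, 0, 0, 0, 0.4, 0, 0, -150, 0, 0, 0, 0.4, 0, 0, -150, 0, 0, 0, 0.4])

```text
time_s: 21.7
tool_pos: [0.6168, -0.0052, 0.1813]
orientation: [-0.223, -3.133, 0.001]
force: [-0.9, -0.3, -0.8]
finger_gap: 0.051
```

```bash
python3 - <<'E'
from h import *
s=ctrl.get_state(); im,d=ctrl.camera('wrist'); np.savez('pics/w14.npz',im=im,d=d,T=tool_T(s)); cv2.imwrite('pics/w14.png',im); print(s['time_s'],s['tool_pos'],yaw(s),s['finger_gap'],s['force'])
E
```

```text
21.7 [ 0.61681823 -0.0051564   0.18127936] 171.85453094279134 0.050998052881518624 [-0.92864262 -0.29848665 -0.75381626]
```

View pics/w14.png

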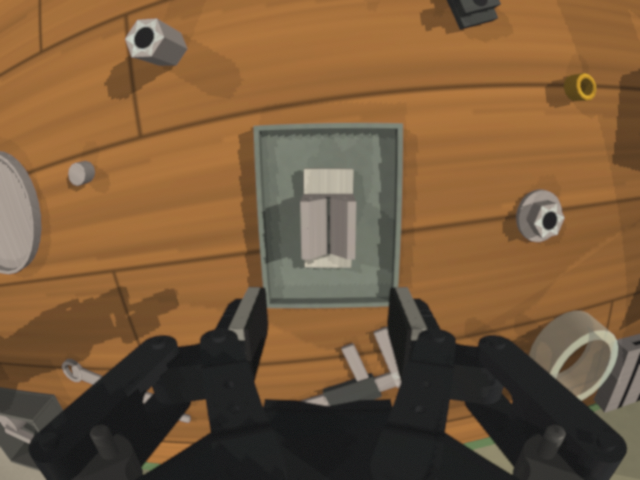

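```bash
python3 - <<'E'
from h import *
s=ctrl.get_state();print(delta(.445,.136,.19,193,s))
w=np.load('pics/w14.npz'); d=w['d']; T=w['T'];c=cam('wrist',T)
t=lambda P:((P-T[:3,3])@T[:3,:3]*1000)
yy,xx=np.mgrid[160:280,290:370]; P=depthpts(c,np.c_[xx.ravel(),yy.ravel()],d)
k=(P[:,2]>.042)&(P[:,2]<.055); print(k.sum(),cv2.minAreaRect((P[k][:,:2]*1000).astype(np.float32)),np.median(P[k][:,2]))
k=(P[:,2]>.011)&(P[:,2]<.018); print(k.sum(),cv2.minAreaRect((P[k][:,:2]*1000).astype(np.float32)),np.median(P[k][:,2]))
E
```

```text
[ 1.898e+02  1.156e+02 -9.400e+00 -0.000e+00 -1.000e-01 -2.110e+01]
1826 ((618.7772827148438, -3.824460983276367), (40.148250579833984, 45.0360221862793), 82.42133331298828) 0.046601254164118894
1776 ((619.0255126953125, -3.2792835235595703), (39.655094146728516, 84.20486450195312), 81.71586608886719) 0.013302870334707145
```

send_rows(deltas=[40, 25, -10, 0, 0, -5, 0.3, 80, 50, -10, 0, 0, -10, 0.3, 120, 75, -10, 0, 0, -15, 0.3, 160, 98, -10, 0, 0, -21, 0.3, 190, 116, -10, 0, 0, -21, 0.3, 190, 116, -10, 0, 0, -21, 0.3, 190, 116, -10, 0, 0, -21, 0.3, 190, 116, -10, 0, 0, -21, 0.3])

```text
time_s: 22.75
tool_pos: [0.4464, 0.1359, 0.1906]
orientation: [0.348, -3.122, 0.0]
force: [-0.2, 0.6, -0.4]
finger_gap: 0.0598
```

```bash
python3 - <<'E'
from h import *
s=ctrl.get_state(); im,d=ctrl.camera('wrist'); np.savez('pics/w15.npz',im=im,d=d,T=tool_T(s)); cv2.imwrite('pics/w15.png',im); print(s['time_s'],s['tool_pos'],yaw(s),s['finger_gap'],s['joints'].round(2),abs(s['joint_vel']).max())
E
```

```text
22.75 [0.44638275 0.13589792 0.19062799] -167.29092813032292 0.059798967006642334 [ 0.29  0.57 -0.95  1.99  0.6   0.9   0.82] 0.007437268291295644
```

View pics/w15.png

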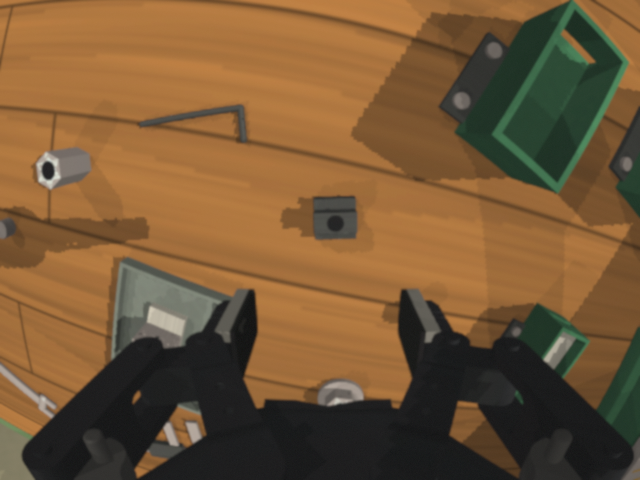

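T-nut at (335,218): dark, foot ledge showing at the top edge, hole in the middle of the neck. Checking it enlarged and measuring.

```bash
python3 - <<'E'
from h import *
w=np.load('pics/w15.npz'); d=w['d']; T=w['T'];c=cam('wrist',T); im=w['im']
cv2.imwrite('pics/c15.png',cv2.resize(im[180:260,290:380],None,fx=6,fy=6,interpolation=cv2.INTER_CUBIC))
yy,xx=np.mgrid[185:250,300:370]; px=np.c_[xx.ravel(),yy.ravel()]; P=depthpts(c,px,d)
t=lambda P:((P-T[:3,3])@T[:3,:3]*1000)
for lo,hi in((.006,.035),(.022,.032),(.009,.016)):
    k=(P[:,2]>lo)&(P[:,2]<hi); print(lo,k.sum(),cv2.minAreaRect((P[k][:,:2]*1000).astype(np.float32)),cv2.minAreaRect((t(P[k])[:,:2]).astype(np.float32)))
E
```

```text
0.006 1779 ((448.470458984375, 143.67059326171875), (36.26237106323242, 35.730690002441406), 13.96162223815918) ((-3.8738012313842773, 7.1282243728637695), (35.73061752319336, 36.26259231567383), 88.74832916259766)
0.022 962 ((448.9220275878906, 143.66995239257812), (18.517446517944336, 35.27743911743164), 14.387679100036621) ((-4.303410053253174, 7.0283098220825195), (35.27798843383789, 18.517047882080078), 88.316162109375)
0.009 731 ((448.4908752441406, 143.58851623535156), (36.26237106323242, 35.561546325683594), 13.96162223815918) ((-3.8756494522094727, 7.043700218200684), (35.561527252197266, 36.26259231567383), 88.74832916259766)
```

View pics/c15.png

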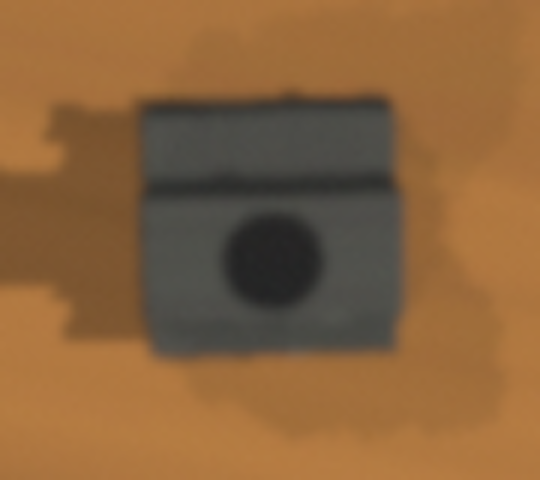

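```bash
python3 - <<'E'
from h import *
print(delta(.4488,.1423,.07,194))
E
```

```text
[ -3.9   5.6 120.7   0.   -0.   -1.3]
```

send_rows(deltas=[-4, 5.6, 40, 0, 0, -1.3, 0.35, -4, 5.6, 80, 0, 0, -1.3, 0.35, -4, 5.6, 120, 0, 0, -1.3, 0.35, -4, 5.6, 120, 0, 0, -1.3, 0.35, -4, 5.6, 120, 0, 0, -1.3, 0.35, -4, 5.6, 120, 0, 0, -1.3, 0.35])

```text
time_s: 23.55
tool_pos: [0.4494, 0.1437, 0.0726]
orientation: [-0.386, 3.115, 0.001]
force: [-0.0, -0.4, -0.3]
finger_gap: 0.0554
```

```bash
python3 - <<'E'
from h import *
s=ctrl.get_state(); im,d=ctrl.camera('wrist'); cv2.imwrite('pics/w16.png',im); print(s['time_s'],s['tool_pos'],yaw(s),s['finger_gap'],s['joints'].round(2),delta(.4488,.1423,.0165,194,s))
T=tool_T(s); c=cam('wrist',T)
yy,xx=np.mgrid[160:290,270:400]; px=np.c_[xx.ravel(),yy.ravel()]; P=depthpts(c,px,d)
t=lambda P:((P-T[:3,3])@T[:3,:3]*1000)
for lo,hi in((.006,.035),(.022,.032)):
    k=(P[:,2]>lo)&(P[:,2]<hi); print(lo,k.sum(),cv2.minAreaRect((P[k][:,:2]*1000).astype(np.float32)),cv2.minAreaRect((t(P[k])[:,:2]).astype(np.float32)))
E
```

```text
23.55 [0.44935243 0.14369308 0.0726307 ] -165.87881435275256 0.055436309935949266 [ 0.13  0.73 -0.75  2.09  0.85  0.65  0.61] [ 1.1 -1.2 56.1  0.   0.2  0.1]
0.006 4265 ((448.076904296875, 143.57164001464844), (35.32956314086914, 36.354732513427734), 14.591633796691895) ((1.464681625366211, 0.1685047149658203), (36.35515213012695, 35.3209228515625), 89.52267456054688)
0.022 2393 ((448.4253234863281, 143.5499267578125), (18.742368698120117, 36.32265853881836), 15.428792953491211) ((1.0903854370117188, 0.06335830688476562), (36.3231201171875, 18.74274253845215), 88.68953704833984)
```

View pics/w16.png

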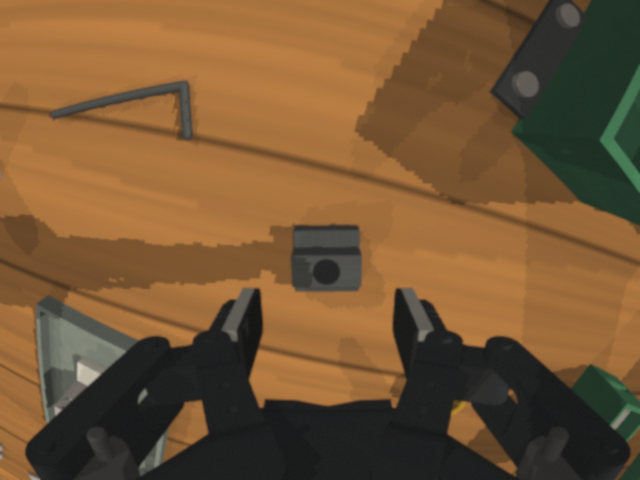

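Consistent with the earlier measurement. Descending and gripping.

send_rows(deltas=[1.3, -1.2, 25, 0, 0, -0.5, 0.35, 1.3, -1.2, 56, 0, 0, -0.5, 0.35, 1.3, -1.2, 56, 0, 0, -0.5, 0.35, 1.3, -1.2, 56, 0, 0, -0.5, 0.35, 1.3, -1.2, 56, 0, 0, -0.5, 0.75, 1.3, -1.2, 56, 0, 0, -0.5, 0.75, 1.3, -1.2, 56, 0, 0, -0.5, 0.75, 1.3, -1.2, 56, 0, 0, -0.5, 0.75, 1.3, -1.2, 56, 0, 0, -0.5, 0.75, 1.3, -1.2, 56, 0, 0, -0.5, 0.75], newtons=60)

```text
time_s: 24.85
tool_pos: [0.4481, 0.1423, 0.0166]
orientation: [-0.4, 3.113, 0.001]
force: [-1.7, -1.4, 5.6]
finger_gap: 0.0348
```

```bash
python3 - <<'E'
from h import *
s=ctrl.get_state(); print(s['time_s'],s['tool_pos'],yaw(s),s['force'],s['finger_gap'],s['joints'].round(2))
E
```

```text
24.85 [0.44806059 0.14231772 0.01661974] -165.3463406434906 [-1.66725485 -1.42147353  5.64318241] 0.03475702412253846 [ 0.06  0.82 -0.63  2.12  1.    0.53  0.49]
```

```bash
python3 - <<'E'
from h import *
print(delta(.548,-.352,.15,100))
E
```

```text
[ 2.800e+01 -5.035e+02 -1.336e+02  1.000e-01  1.000e-01  9.470e+01]
```

send_rows(deltas=[0, 0, -20, 0, 0, 0, 0.75, 0, 0, -70, 0, 0, 0, 0.75, 1, -20, -130, 0, 0, 3, 0.75, 4, -60, -134, 0, 0, 12, 0.75, 6, -105, -134, 0, 0, 21, 0.75, 9, -150, -134, 0, 0, 30, 0.75, 11, -195, -134, 0, 0, 39, 0.75, 14, -240, -134, 0, 0, 48, 0.75, 16, -285, -134, 0, 0, 57, 0.75, 19, -330, -134, 0, 0, 66, 0.75, 21, -375, -134, 0, 0, 75, 0.75, 24, -420, -134, 0, 0, 84, 0.75, 26, -465, -134, 0, 0, 90, 0.75, 28, -490, -134, 0, 0, 94.7, 0.75, 28, -503, -134, 0, 0, 94.7, 0.75, 28, -503, -134, 0, 0, 94.7, 0.75, 28, -503, -134, 0, 0, 94.7, 0.75, 28, -503, -134, 0, 0, 94.7, 0.75])

```text
time_s: 27.1
tool_pos: [0.5477, -0.3503, 0.1493]
orientation: [-2.017, -2.408, -0.001]
force: [-0.1, -0.1, -0.8]
finger_gap: 0.0348
```

```bash
python3 - <<'E'
from h import *
s=ctrl.get_state(); im,d=ctrl.camera('wrist'); np.savez('pics/w17.npz',im=im,d=d,T=tool_T(s)); cv2.imwrite('pics/w17.png',im); print(s['time_s'],s['tool_pos'],yaw(s),s['finger_gap'],s['force'],s['joints'].round(2))
im,d=ctrl.camera('side'); cv2.imwrite('pics/s17.png',im[60:300,160:480].repeat(2,0).repeat(2,1))
E
```

```text
27.1 [ 0.54766289 -0.35029285  0.14932037] 100.09970268073506 0.03483608524857247 [-0.06902331 -0.08564414 -0.76039625] [ 0.79  0.75 -0.46  1.52  0.38  0.96  0.4 ]
```

View pics/w17.png

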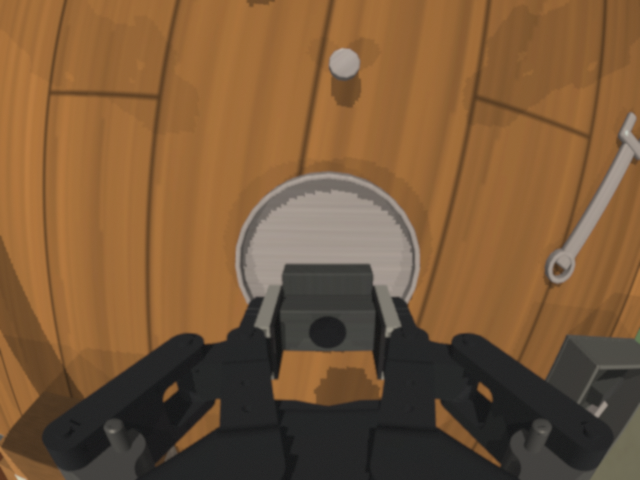

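View pics/s17.png

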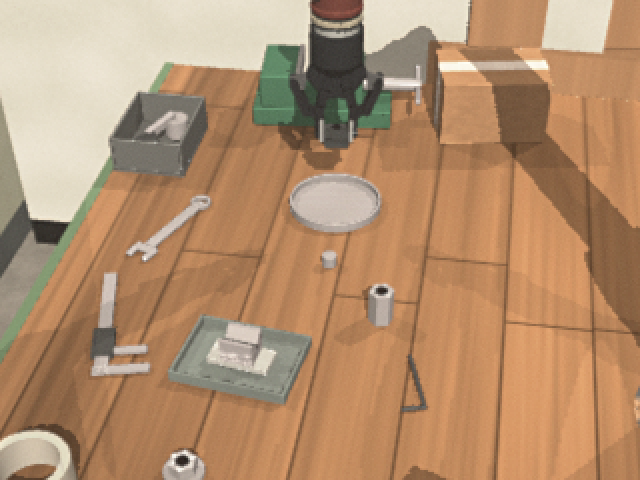

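```bash
python3 - <<'E'
from h import *
w=np.load('pics/w17.npz'); d=w['d']; T=w['T'];c=cam('wrist',T); im=w['im']
hsv=cv2.cvtColor(im,cv2.COLOR_BGR2HSV); m=(hsv[...,1]<85).astype(np.uint8); m[:160]=0; m[262:]=0; m[:,:225]=0; m[:,430:]=0
m=cv2.morphologyEx(m,cv2.MORPH_OPEN,np.ones((3,3)))
pts=[]
for col in range(255,405,3):
    r=np.where(m[:,col])[0]
    if len(r): pts.append((col,r.min()-.5))
for row in range(205,262,3):
    k=np.where(m[row])[0]
    if len(k): pts+= [(k.min()-.5,row),(k.max()+.5,row)]
q=onplane(c,pts,.014)[:,:2]
from scipy.optimize import least_squares
f=least_squares(lambda p:np.hypot(q[:,0]-p[0],q[:,1]-p[1])-p[2],[.55,-.38,.072],loss='soft_l1',f_scale=.001); print(f.x,np.abs(f.fun).mean())
P=np.r_[f.x[:2],.014]; print('dish in tool',(P-T[:3,3])@T[:3,:3]*1000)
E
```

```text
[ 0.55343803 -0.37700068  0.07068848] 0.00026780053380146424
dish in tool [-27.44348942   0.98178068 135.29284569]
```

send_rows(deltas=[0.5, -0.5, 30, 0, 0, 0, 0.75, 0.5, -0.5, 65, 0, 0, 0, 0.75, 0.5, -0.5, 95, 0, 0, 0, 0.75, 0.5, -0.5, 115, 0, 0, 0, 0.75, 0.5, -0.5, 123, 0, 0, 0, 0.75, 0.5, -0.5, 123, 0, 0, 0, 0.75, 0.5, -0.5, 123, 0, 0, 0, 0.75])

```text
time_s: 28.08
tool_pos: [0.5478, -0.3519, 0.0274]
orientation: [2.019, 2.404, 0.001]
force: [-0.2, 0.5, -1.3]
finger_gap: 0.0347
```

```bash
python3 - <<'E'
from h import *
s=ctrl.get_state(); im,d=ctrl.camera('wrist'); cv2.imwrite('pics/w18.png',im); print(s['time_s'],s['tool_pos'],yaw(s),s['finger_gap'],s['force'])
E
```

```text
28.075 [ 0.54782188 -0.35191326  0.02742574] 99.94614891353325 0.03471306690170702 [-0.23727122  0.49017793 -1.27093431]
```

View pics/w18.png

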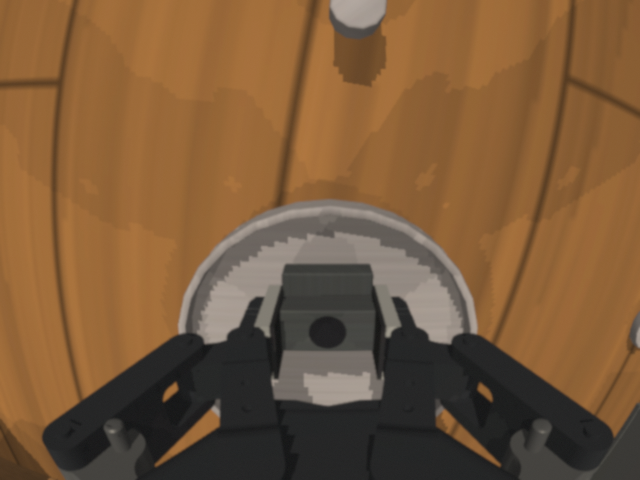

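send_rows(deltas=[2, 0, 3, 0, 0, 0, 0.75, 2, 0, 6, 0, 0, 0, 0.75, 2, 0, 6, 0, 0, 0, 0.75, 2, 0, 6, 0, 0, 0, 0.75])

```text
time_s: 28.62
tool_pos: [0.5467, -0.3493, 0.0207]
orientation: [2.02, 2.406, 0.001]
force: [-1.4, 0.9, 3.8]
finger_gap: 0.0347
```

Contact (force went from -1.3 to +3.8 N). Releasing and lifting.

send_rows(deltas=[0, 0, 0, 0, 0, 0, 0.55, 0, 0, 0, 0, 0, 0, 0.5, 0, 0, 0, 0, 0, 0, 0.45, 0, 0, 0, 0, 0, 0, 0.45, 0, 0, -15, 0, 0, 0, 0.45, 0, 0, -50, 0, 0, 0, 0.45, 0, 0, -110, 0, 0, 0, 0.4, 0, 0, -150, 0, 0, 0, 0.4, 0, 0, -150, 0, 0, 0, 0.4, 0, 0, -150, 0, 0, 0, 0.4])

```text
time_s: 29.88
tool_pos: [0.546, -0.3495, 0.1703]
orientation: [-2.02, -2.406, 0.001]
force: [0.7, -0.5, -0.1]
finger_gap: 0.0512
```

```bash
python3 - <<'E'
from h import *
s=ctrl.get_state(); im,d=ctrl.camera('wrist'); np.savez('pics/w19.npz',im=im,d=d,T=tool_T(s)); cv2.imwrite('pics/w19.png',im); print(s['time_s'],s['tool_pos'],yaw(s),s['finger_gap'],s['force'],s['joints'].round(2))
E
```

```text
29.875 [ 0.54599916 -0.34951706  0.17031834] 99.9508982985081 0.051202973061537316 [ 0.6695989  -0.54839048 -0.05979271] [ 0.8   0.72 -0.47  1.51  0.37  1.    0.4 ]
```

View pics/w19.png

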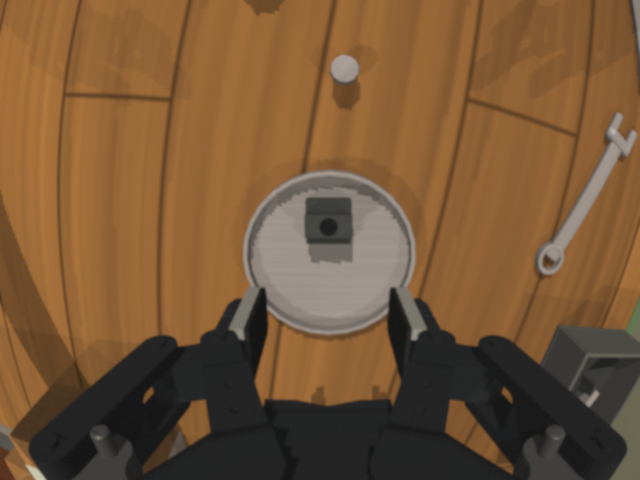

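```bash
python3 - <<'E'
from h import *
print(delta(.443,-.11,.22,110))
E
```

```text
[ 2.536e+02 -5.980e+01 -5.030e+01 -1.000e-01 -1.000e-01 -1.010e+01]
```

send_rows(deltas=[40, -10, -25, 0, 0, -2, 0.3, 85, -20, -50, 0, 0, -4, 0.3, 130, -31, -50, 0, 0, -6, 0.3, 175, -41, -50, 0, 0, -8, 0.3, 220, -52, -50, 0, 0, -10, 0.3, 254, -60, -50, 0, 0, -10, 0.3, 254, -60, -50, 0, 0, -10, 0.3, 254, -60, -50, 0, 0, -10, 0.3, 254, -60, -50, 0, 0, -10, 0.3])

```text
time_s: 31.05
tool_pos: [0.4437, -0.111, 0.2196]
orientation: [-1.806, -2.57, 0.0]
force: [-0.2, 0.1, 0.1]
finger_gap: 0.0595
```

```bash
python3 - <<'E'
from h import *
s=ctrl.get_state(); im,d=ctrl.camera('wrist'); np.savez('pics/w20.npz',im=im,d=d,T=tool_T(s)); cv2.imwrite('pics/w20.png',im); print(s['time_s'],s['tool_pos'],yaw(s),s['finger_gap'],s['joints'].round(2))
cv2.imwrite('pics/c20.png',cv2.resize(im[180:290,270:400],None,fx=5,fy=5,interpolation=cv2.INTER_CUBIC))
E
```

```text
31.05 [ 0.44367735 -0.11098931  0.21962345] 109.81895798035299 0.05945147948110437 [ 0.63  0.41 -0.6   1.98  0.3   0.84  0.21]
```

View pics/w20.png

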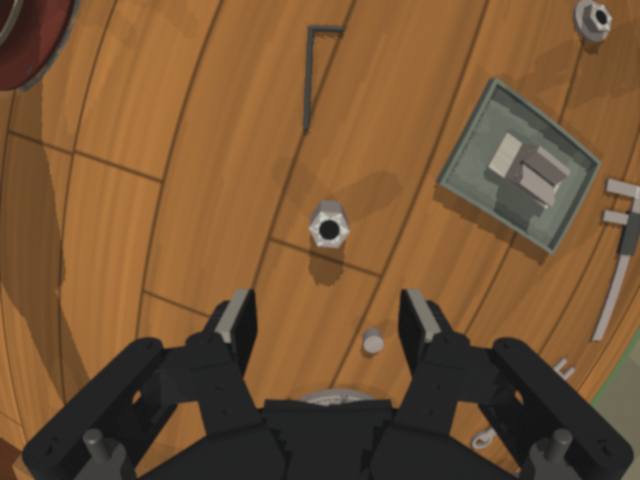

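View pics/c20.png

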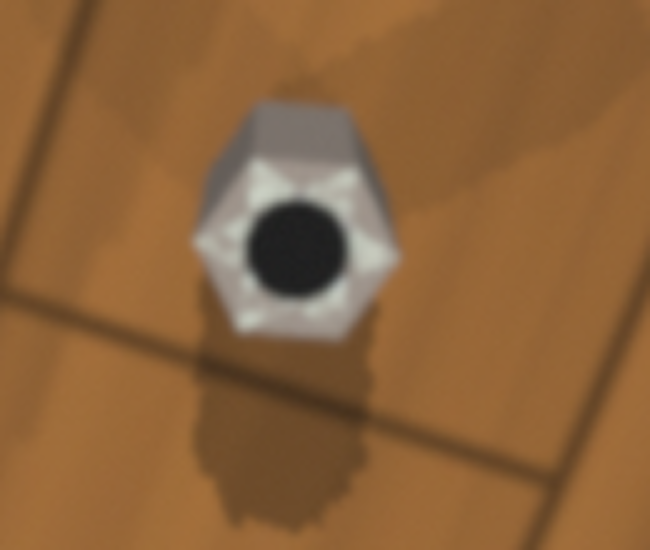

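```bash
python3 - <<'E'
from h import *
w=np.load('pics/w20.npz'); d=w['d']; T=w['T'];c=cam('wrist',T)
v=np.array([(193,242),(258,155),(355,165),(400,257),(340,340),(238,332)])/5+[270,180]-.4
P=onplane(c,v,.05)[:,:2]; ce=P.mean(0); L=((np.c_[P,[.05]*6]-T[:3,3])@T[:3,:3]*1000)
print(ce,L.mean(0),np.linalg.norm(P-ce,axis=1)*1000)
a=np.degrees(np.arctan2(P[:,1]-ce[1],P[:,0]-ce[0])); z=np.exp(1j*np.radians(a)*6).mean(); va=np.degrees(np.angle(z))/6; print('vertex dir world mod60',va%60, 'flat normals',(va+30)%60)
yy,xx=np.mgrid[195:255,300:360]; px=np.c_[xx.ravel(),yy.ravel()]; Q=depthpts(c,px,d); k=(Q[:,2]>.044)&(Q[:,2]<.056); print(k.sum(),np.median(Q[k][:,2]),cv2.minEnclosingCircle((Q[k][:,:2]*1000).astype(np.float32)))
E
```

```text
[ 0.4490599  -0.11837503] [ -8.85021541   2.66773881 169.61778406] [17.36533631 17.27426314 17.17880064 17.14122904 17.41456404 17.54342555]
vertex dir world mod60 14.851148235395167 flat normals 44.851148235395165
1118 0.04931269276493841 ((448.6783752441406, -118.44466400146484), 17.348852157592773)
```

```bash
python3 - <<'E'
from h import *
print(delta(.4478,-.1188,.105,74.85))
E
```

```text
[ -8.9   1.2 114.7  -0.   -0.   35. ]
```

send_rows(deltas=[-9, 1.2, 0, 0, 0, 9, 0.3, -9, 1.2, 20, 0, 0, 18, 0.3, -9, 1.2, 50, 0, 0, 27, 0.3, -9, 1.2, 85, 0, 0, 35, 0.3, -9, 1.2, 115, 0, 0, 35, 0.3, -9, 1.2, 115, 0, 0, 35, 0.3, -9, 1.2, 115, 0, 0, 35, 0.3, -9, 1.2, 115, 0, 0, 35, 0.3])

```text
time_s: 32.1
tool_pos: [0.4487, -0.1182, 0.1063]
orientation: [2.492, 1.91, 0.003]
force: [0.5, -0.3, -0.1]
finger_gap: 0.0601
```

```bash
python3 - <<'E'
from h import *
s=ctrl.get_state(); im,d=ctrl.camera('wrist'); T=tool_T(s); np.savez('pics/w21.npz',im=im,d=d,T=T); cv2.imwrite('pics/w21.png',im); print(s['time_s'],s['tool_pos'],yaw(s),s['finger_gap'],s['joints'].round(2))
c=cam('wrist',T)
yy,xx=np.mgrid[190:330,265:390]; px=np.c_[xx.ravel(),yy.ravel()]; Q=depthpts(c,px,d); k=(Q[:,2]>.044)&(Q[:,2]<.056); L=((Q[k]-T[:3,3])@T[:3,:3]*1000)[:,:2].astype(np.float32)
print(k.sum(),cv2.minEnclosingCircle(L),cv2.minEnclosingCircle((Q[k][:,:2]*1000).astype(np.float32)),L.min(0),L.max(0),cv2.minAreaRect(L))
E
```

```text
32.1 [ 0.44867447 -0.11818703  0.10628202] 74.92192384314008 0.06010459878560225 [ 0.43  0.56 -0.32  2.09  0.34  0.53 -0.41]
2666 ((-0.1587846875190735, 0.27754560112953186), 17.165006637573242) ((449.05877685546875, -118.43721008300781), 17.16197395324707) [-17.14627  -14.767899] [16.813097 15.371882] ((-0.16535568237304688, 0.3199930191040039), (33.95365905761719, 30.033164978027344), 1.0232653617858887)
```

View pics/w21.png

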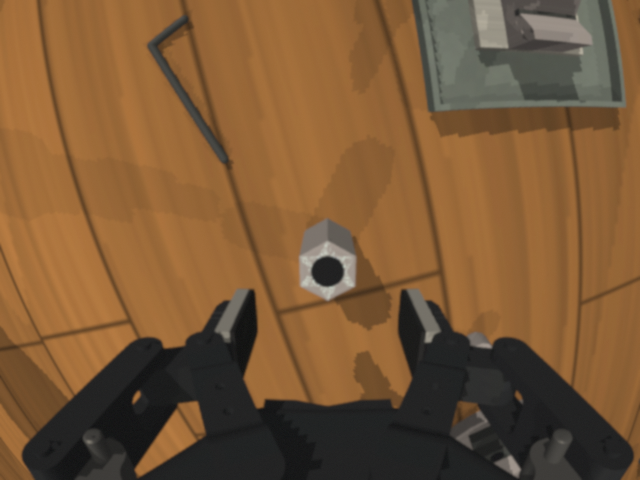

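The long nut at (328,265) has its flats square to the jaws (30.0 mm across tool y). It is the only tall nut, since the flanged one stands beyond the tray. Descending and gripping.

send_rows(deltas=[0, -1, 30, 0, 0, 0.8, 0.3, 0, -1, 60, 0, 0, 0.8, 0.3, 0, -1, 79, 0, 0, 0.8, 0.3, 0, -1, 79, 0, 0, 0.8, 0.3, 0, -1, 79, 0, 0, 0.8, 0.3, 0, -1, 79, 0, 0, 0.8, 0.8, 0, -1, 79, 0, 0, 0.8, 0.8, 0, -1, 79, 0, 0, 0.8, 0.8, 0, -1, 79, 0, 0, 0.8, 0.8, 0, -1, 79, 0, 0, 0.8, 0.8, 0, -1, 79, 0, 0, 0.8, 0.8], newtons=60)

```text
time_s: 33.52
tool_pos: [0.4475, -0.1178, 0.0271]
orientation: [2.505, 1.893, 0.002]
force: [-0.8, 0.7, 6.5]
finger_gap: 0.0293
```

```bash
python3 - <<'E'
from h import *
s=ctrl.get_state(); print(s['time_s'],s['tool_pos'],yaw(s),s['force'],s['finger_gap'])
s['tool_pos']=s['tool_pos']; print(delta(.557,-.4048,.16,100,s))
E
```

```text
33.525 [ 0.44753232 -0.11779254  0.02713777] 74.14336433991085 [-0.78516168  0.74438554  6.45681856] 0.029308690697923225
[-2.462e+02  1.840e+02 -1.325e+02  1.000e-01  0.000e+00 -2.590e+01]
```

send_rows(deltas=[0, 0, -20, 0, 0, 0, 0.8, 0, 0, -70, 0, 0, 0, 0.8, -10, 7, -125, 0, 0, -1, 0.8, -40, 30, -133, 0, 0, -4, 0.8, -75, 56, -133, 0, 0, -8, 0.8, -110, 82, -133, 0, 0, -12, 0.8, -145, 108, -133, 0, 0, -16, 0.8, -180, 135, -133, 0, 0, -20, 0.8, -215, 161, -133, 0, 0, -24, 0.8, -235, 176, -133, 0, 0, -26, 0.8, -246, 184, -133, 0, 0, -26, 0.8, -246, 184, -133, 0, 0, -26, 0.8, -246, 184, -133, 0, 0, -26, 0.8, -246, 184, -133, 0, 0, -26, 0.8])

```text
time_s: 35.28
tool_pos: [0.5565, -0.4033, 0.1593]
orientation: [-2.014, -2.41, -0.0]
force: [-0.1, 0.5, -0.6]
finger_gap: 0.0292
```

```bash
python3 - <<'E'
from h import *
s=ctrl.get_state(); im,d=ctrl.camera('wrist'); T=tool_T(s); np.savez('pics/w22.npz',im=im,d=d,T=T); cv2.imwrite('pics/w22.png',im); print(s['time_s'],s['tool_pos'],yaw(s),s['finger_gap'],s['force'],s['joints'].round(2),delta(.5569,-.4048,.04,100,s))
im,d=ctrl.camera('side'); cv2.imwrite('pics/s22.png',im[60:300,160:480].repeat(2,0).repeat(2,1))
E
```

```text
35.275 [ 0.55654803 -0.40327145  0.15927766] 100.23786854482672 0.02921218823047237 [-0.05838634  0.52168518 -0.58613327] [ 0.86  0.8  -0.51  1.39  0.42  1.06  0.45] [-1.600e+00  1.000e-01  1.193e+02 -0.000e+00 -0.000e+00  2.000e-01]
```

View pics/w22.png

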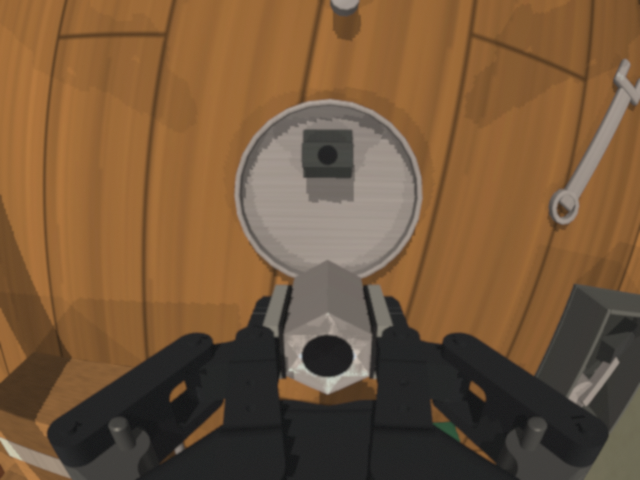

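View pics/s22.png

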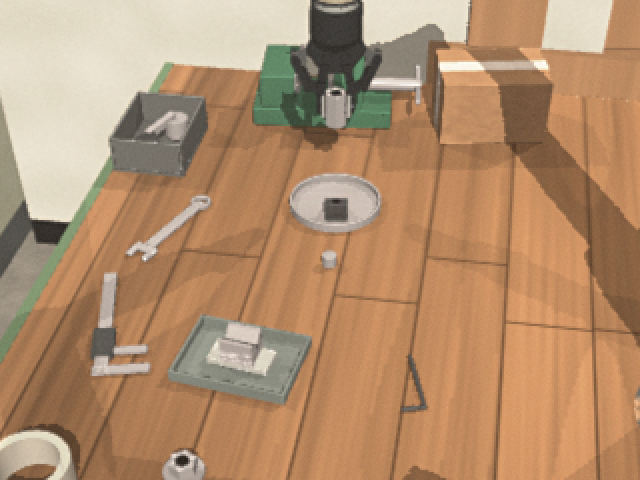

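```bash
python3 - <<'E'
from h import *
w=np.load('pics/w22.npz'); T=w['T'];c=cam('wrist',T)
P=onplane(c,[(235.5,190),(422,190),(328,100)],.014); L=((P-T[:3,3])@T[:3,:3]*1000); print(P.round(4),L.round(1))
print('centre x in tool',L[2,0]-72,' y',L[:2,1].mean())
print('tnut',((onplane(c,[(328,155)],.03)-T[:3,3])@T[:3,:3]*1000).round(1))
E
```

```text
[[ 0.4838 -0.3867  0.014 ]
 [ 0.623  -0.3614  0.014 ]
 [ 0.541  -0.3094  0.014 ]] [[ 29.1 -68.6 145.3]
 [ 29.3  72.9 145.3]
 [ 95.    1.5 145.3]]
centre x in tool 23.028478923256756  y 2.14346694452977
tnut [[ 55.6   1.5 129.3]]
```

send_rows(deltas=[-2, 0.5, 30, 0, 0, 0, 0.8, -2, 0.5, 65, 0, 0, 0, 0.8, -2, 0.5, 95, 0, 0, 0, 0.8, -2, 0.5, 115, 0, 0, 0, 0.8, -2, 0.5, 122, 0, 0, 0, 0.8, -2, 0.5, 122, 0, 0, 0, 0.8, -2, 0.5, 122, 0, 0, 0, 0.8])

```text
time_s: 36.25
tool_pos: [0.5584, -0.4067, 0.0386]
orientation: [2.015, 2.407, 0.001]
force: [0.2, -0.3, -0.8]
finger_gap: 0.0293
```

```bash
python3 - <<'E'
from h import *
s=ctrl.get_state(); im,d=ctrl.camera('wrist'); cv2.imwrite('pics/w23.png',im); print(s['time_s'],s['tool_pos'],yaw(s),s['finger_gap'],s['force'])
E
```

```text
36.25 [ 0.55839375 -0.40674674  0.03859543] 100.1476939420128 0.02934670089510227 [ 0.16717563 -0.26128439 -0.80681565]
```

View pics/w23.png

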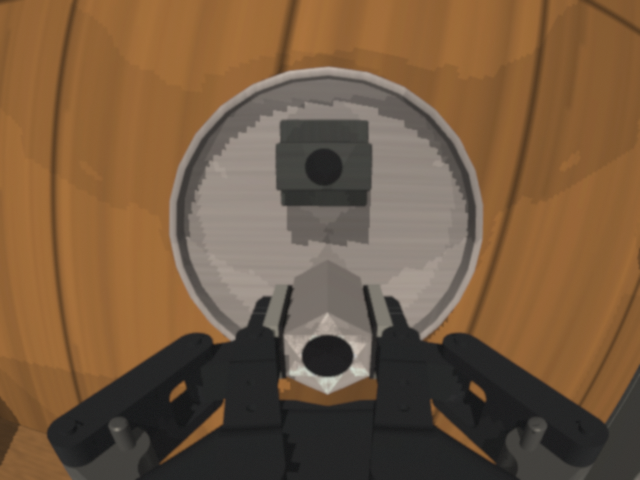

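send_rows(deltas=[1.5, -0.5, 3, 0, 0, 0, 0.8, 1.5, -0.5, 6, 0, 0, 0, 0.8, 1.5, -0.5, 7, 0, 0, 0, 0.8, 1.5, -0.5, 7, 0, 0, 0, 0.8, 1.5, -0.5, 7, 0, 0, 0, 0.8])

```text
time_s: 36.92
tool_pos: [0.5568, -0.405, 0.0312]
orientation: [2.016, 2.409, -0.0]
force: [-1.9, 1.3, 5.5]
finger_gap: 0.0293
```

Contact with the floor at 5.5 N. Releasing and lifting straight up.

send_rows(deltas=[0, 0, 0, 0, 0, 0, 0.62, 0, 0, 0, 0, 0, 0, 0.55, 0, 0, 0, 0, 0, 0, 0.5, 0, 0, 0, 0, 0, 0, 0.5, 0, 0, 0, 0, 0, 0, 0.5, 0, 0, -20, 0, 0, 0, 0.5, 0, 0, -60, 0, 0, 0, 0.45, 0, 0, -120, 0, 0, 0, 0.4, 0, 0, -170, 0, 0, 0, 0.4, 0, 0, -170, 0, 0, 0, 0.4, 0, 0, -170, 0, 0, 0, 0.4])

```text
time_s: 38.3
tool_pos: [0.5563, -0.4048, 0.2008]
orientation: [2.016, 2.409, -0.001]
force: [0.3, -0.8, -0.5]
finger_gap: 0.051
```

```bash
python3 - <<'E'
from h import *
s=ctrl.get_state(); im,d=ctrl.camera('wrist'); cv2.imwrite('pics/w24.png',im); print(s['time_s'],s['tool_pos'],yaw(s),s['finger_gap'],s['force'])
im,d=ctrl.camera('top'); cv2.imwrite('pics/t24.png',im); im,d=ctrl.camera('side'); cv2.imwrite('pics/s24.png',im)
E
```

```text
38.3 [ 0.55630821 -0.40484304  0.20078642] 100.15868324592816 0.051000332377416406 [ 0.29580741 -0.79454518 -0.50500452]
```

View pics/w24.png

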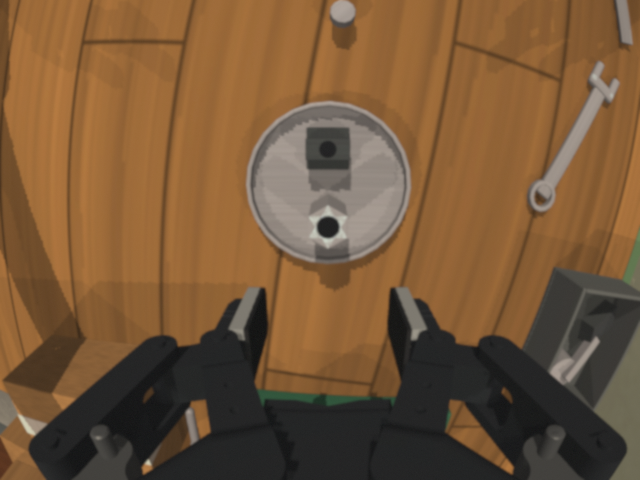

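View pics/s24.png

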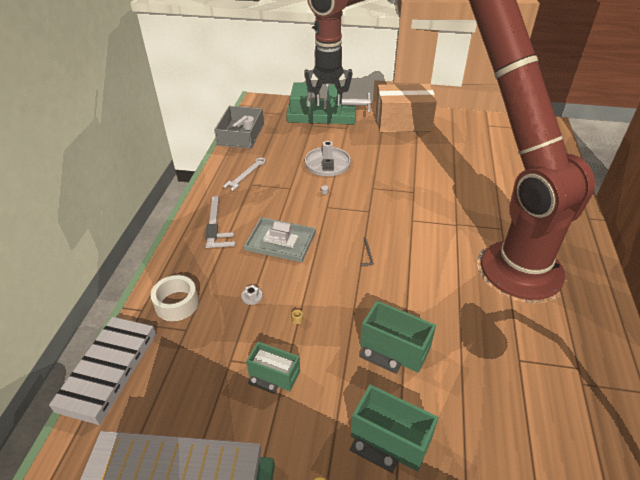

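View pics/t24.png

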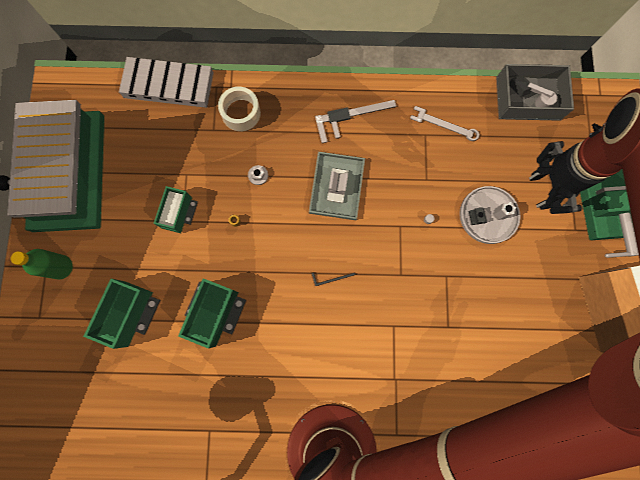

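All pieces are in place: long nut and T-nut in the dish, the V-block on the plate in the tray, and the flanged nut untouched. One numeric check before handing in.

```bash
python3 - <<'E'
from h import *
im,d=ctrl.camera('top'); c=cam('top')
def reg(n,roi,lo,hi):
    x0,y0,x1,y1=roi; yy,xx=np.mgrid[y0:y1,x0:x1]; P=depthpts(c,np.c_[xx.ravel(),yy.ravel()],d); k=(P[:,2]>lo)&(P[:,2]<hi); print(n,k.sum(),np.median(P[k],0).round(4))
reg('mag top plate',(165,195,180,222),.02,.06)
print('was 0.05; slot front:',depthpts(c,[(166,236),(163,240)],d).round(3))
reg('flange',(250,165,266,183),.006,.035)
reg('vblock',(325,165,350,203),.03,.06); reg('plate',(325,165,355,206),.009,.02)
reg('tnut',(470,205,490,226),.02,.045); reg('longnut',(500,200,518,218),.045,.07)
s=ctrl.get_state(); print(s['time_s'],s['force'],s['finger_gap'])
E
```

```text
mag top plate 401 [0.5418 0.3895 0.0404]
was 0.05; slot front: [[ 0.481  0.412  0.002]
 [ 0.471  0.419 -0.001]]
flange 206 [0.6394 0.1937 0.021 ]
vblock 323 [ 0.6143 -0.0036  0.0438]
plate 209 [ 0.5905 -0.0028  0.0144]
tnut 139 [ 0.544  -0.3458  0.0294]
longnut 168 [ 0.5545 -0.4036  0.054 ]
38.5 [ 0.02834408 -0.259479    0.25596218] 0.05114155143451314
```

Heights agree with two plates left in the magazine (top at 40 mm), the T-nut upright (top at 29–30 mm) and the long nut upright (top at 54 mm). Handing in.

```bash
python3 -c "
from workcell import ctrl
print(ctrl.close_job())"
```

```text
the job is handed in; nothing more can be done
None
```

Both set-up kits are made up, and I handed the job in at about 38.5 s of the 120 s allowed.

- **Tray:** I pulled the bottom plate from the front of the loaded magazine and laid it flat in the tray. The V-block stands on it, groove up. The wrist camera put their centres within about 1 mm of each other and their axes within 1°.
- **Dish:** The T-slot nut stands foot down and the long nut on end. Their tops measured 29 mm and 54 mm above the table, which fits both standing upright on the dish floor.
- **Left as asked:** The flanged nut is where it was. Two plates remain in the magazine, with the upper one now about 10 mm lower.
- **End state:** The gripper is open and the arm is clear, about 0.2 m above the table. The wrist forces I read after each move stayed under 7 N.

No final check failed. The wrist camera was off by about 1.3 mm along the jaws, and I corrected for it. The arm often stopped 2 to 4 mm from where it was sent, so I corrected that before each grasp and placing.

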